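# Refit the sanding drum between the cups of the bench sander

## Robot

A 7-joint arm with a two-finger parallel gripper is mounted at the origin on the work surface. World frame = base frame: x ahead of the robot, y to its left, z up, the work surface at z = 0. Lengths are in m, angles in rad, forces in N, time in s.
With the tool pointing down it reaches from about 0.4 to 0.85 m from the base axis. Payload 4.5 kg.
Tool frame: the origin (TCP) lies at the very end of the fingers, on their centre line; the grasp point (between the pads) lies 19 mm behind it (r.pinch_z is the distance from the TCP to the grasp point, in m); z points along the fingers, y is the line along which they close (so a half turn about z gives the same grasp; the last joint's range is limited). The gripper opens to 88 mm and grips with 3 to 60 N. Pads are 18 mm wide; open, the fingers measure 123 mm over their backs; the gripper's body (75 mm by 187 mm) begins 45 mm behind the grasp point.
Start: joints at [1.345, 0.689, -0.195, 1.565, 0.157, 0.902, -0.215], TCP at [0.161, -0.604, 0.239] pointing down, gripper open.
Joint ranges: [-3.01, 3.01], [-0.46, 2.08], [-1.47, 1.51], [0.13, 2.56], [-1, 4.14], [0.04, 2.09], [-2.66, 2.66]. Speed limits (rad/s): [2.57, 2.57, 3.14, 3.14, 3.14, 3.14, 3.14].

## Interface

Orientations are given as a unit quaternion [x, y, z, w].
In Python, from plant import r, cams gives the robot as it stands.
- The arm moves only by the shell command python3 -m pendant 'ROWS' [FORCE]. ROWS is JSON, a list of rows, each a list of 3 entries, a list of its own where there are three numbers: the closure, from -1 (fully open) to 1 (shut), then the shift along the tool's x, y, z in mm, then the turn, a rotation vector about the tool's x, y, z in degrees. A call has 1 to 8 rows; each row shifts and turns the commanded pose from where the row before left it, along the tool's axes as they then stand; what a row does not reach is not made up. A row lasts 1/8 s, in which the tool goes at most 62.5 mm and 10.7 degrees, less where a joint would pass 70% of its speed; a pose out of reach is approached as far as the arm can. A call with a gripper value outside its range is refused whole. The fingers move at their own pace and stop on an object; FORCE is the grip in N (left out, the last holds). Time passes only in rows, so rows that do not move let the fingers close. It gives the time, the measured TCP pose, the force, the opening and the grip force at its end, in the units of the state.
- r.get_state(): the state, without advancing time (a new reading comes with each control period).
- cams.snapshot(name): name is "scene" or "side" or "wrist"; returns a dict with "img" (400x640x3 uint8, red, green, blue), "camera_matrix" (3x3 intrinsics, pixels), "D" ([k1, k2, p1, p2, k3] as OpenCV has them; the pictures are not rectified), "camera_from_world" (4x4, takes a point from world to camera coordinates); the wrist camera has in their place "tool_from_camera" (4x4, takes a point from camera to tool coordinates, whose origin is the TCP and whose axes are the flange's). Camera axes: x right, y up, looking along -z (the intrinsics and any distortion apply to the point x, -y, -z); pixel columns grow to the right and rows downward; lengths in m; the calibration is good to about 2 mm. A picture is of the moment at which its call begins: read the wrist's pose just before it. There is no depth.
- r.finish_job(): hands the job in; it is judged then, once.
The state is a dict: "clock": time; "q": joint angles; "qd": joint speeds; "joint_torque": joint torques, N m; "tool_pos": TCP position; "eef_rot": TCP orientation; "contact_force": force on the tool from outside, world axes, zero at the start; "moment": the same for the moment, N m; "opening": opening from 0.0 (shut) to 1.0 (fully open); "finger_force": force on a finger pad.
Only numpy, scipy, OpenCV 4.12 (cv2) and the standard library are available. Lean on these libraries where they do the work, as an engineer would, in place of code of your own. Each camera call takes 0.05 s, during which the arm holds its last target. There are 200 camera calls.

## Task

Take the sanding drum from its wooden cradle and fit it into the bench sander: press its spring-loaded pin in against the back plate of the open-topped cup, bring the drum down until that pin lies in the bottom of the cup, and let the spring push the fixed pin fully home in the round cup; then let go of the drum. The cups' carriage is clamped a little off its middle setting, differently each time, so feel your way in gently (never press the drum against the sander with more than 25 N, nor drop it there), and leave the other things on the table where they are.

Things in the scene. Friction and masses are not known exactly. Their poses are not given: they have to be found in the camera images.
- drum: Sanding drum, brown cylinder 40 mm in diameter, 110 mm long, about 0.27 kg, level in the cradle, axis 48 mm above the table. Origin at its centre, y along the spindle axis. At the -y end a rigid flat-ended pin (12 mm, 14 mm long), at +y a sprung round-ended pin (12 mm, 36 mm long), both polished. It starts pointing as it must in the sander, within 45 degrees. Roll about its axis is free.
- sprung_pin (a joint): how far the sprung pin is pressed into the drum, m: 0 = fully out, 0.028 = hard stop. The spring pushes outward with about 2.4 N at 0, rising 0.4 N per mm (10.8 N at 21 mm), lightly damped (40 N s/m). About 0.006 when fitted; the fixed pin clears the round cup's face from about 0.018.
- sprung_tip (a point): outermost point of the sprung pin's rounded end, on the spindle axis (moves with the pin)
- fixed_tip (a point): centre of the flat tip of the rigid pin, on the spindle axis, 69 mm from the drum's centre
- rig: Bench sander's fixed grey base, 120 x 300 mm; origin on the table under its middle. A carriage on it bears the motor and round cup (-y end) and the open cup (+y end), its plate's top 28 mm above the table. It is clamped up to 4 mm off along the rig's x and up to 6 mm up or down, both cups alike: not reported, to be felt or seen. Along y it is exact. The spindle runs level along the rig's y.
- round_cup (a point): A point on the base where the floor centre of the round cup lies with the carriage in its middle setting, 85 mm above the table. The cup is a blind bore 14 mm in diameter, 11 mm deep (1 mm lead-in), open to the rig's +y, in an upright block 36 mm wide, its top 17 mm above the bore's axis, its face 11 mm to +y of the floor. The fixed pin's tip belongs on the floor. Motor top: 10 mm above the axis.
- open_cup (a point): Likewise for the sprung tip's place on the open cup's back plate, 154 mm from round_cup along y. A U saddle 14 mm wide, 10 mm deep along y, open to the top and -y; a pin lying in its bottom is on the bore's axis. Walls upright to 8 mm above the axis, then flared at 45 degrees to 18 mm. The flat plate, 56 mm wide, goes on to 66 mm above the axis: press the pin on it there and slide down.
- cradle: Fixed wooden cradle holding the drum at the start, base 90 x 130 mm, with two V supports 12 mm thick at 44 mm either side of its middle, which reach no higher than the drum's axis; the middle is free for fingers down to 12 mm above the table. Origin under its centre, on the table.
- bird: bystander: carved wooden bird on a 50 mm block, 130 mm high; origin under the block
- oil: bystander: amber bottle 52 mm in diameter and 120 mm high; origin under its centre
- chisel: bystander: small tool with a wooden handle, 200 mm long, lying on the table
- blank: bystander: wooden block 55 x 90 x 40 mm; origin under its centre
There are look-alikes about, which are no part of the job. Leave any turquoise look-alike of the drum alone. What is shaped like the cradle but purple is not meant.

How it is judged:
On the way, in this order (a step that is already met when the one before it is completed fails the run):
1. the drum has been lifted clear of its cradle (height (world z) of drum above 0.09 m and contact force between drum and cradle below 0.1 N), for 0.2 s.
2. the sprung pin is pressed in more than 5 mm against the sander (value of joint sprung_pin above 0.005 m and contact force between drum and rig above 1.5 N), for 0.1 s.
At the end, for the whole second after the job is handed in: The fixed pin's tip is within 3 mm of the round cup's floor along the axis, the sprung tip within 3 mm of the back plate, both within 7 mm sideways and 9 mm in height of their middle-setting points, the spring 3 to 10 mm compressed, the axis within 1.4 degrees of the rig's, at rest and released (x of fixed_tip in the frame of round_cup between -0.007 and 0.007 m and y of fixed_tip in the frame of round_cup between -0.003 and 0.003 m and z of fixed_tip in the frame of round_cup between -0.009 and 0.009 m and x of sprung_tip in the frame of open_cup between -0.007 and 0.007 m and y of sprung_tip in the frame of open_cup between -0.003 and 0.003 m and z of sprung_tip in the frame of open_cup between -0.009 and 0.009 m and value of joint sprung_pin between 0.003 and 0.01 m and angle between the y axis of drum and the y axis of rig, either way round below 0.025 rad and linear speed of drum below 0.01 m/s and angular speed of drum below 0.1 rad/s); the robot touches nothing.
It fails at once if the gripped drum is pressed against the sander with more than 25 N (contact force between drum and rig above 25 N and contact force between the fingers and drum above 15 N).
It fails at once if the drum strikes the sander with more than 60 N, held or not (contact force between drum and rig above 60 N).
It fails at once if a bystander displaced by more than 30 mm (distance of any of bird, oil, chisel, blank from where it was at the start of the episode above 0.03 m).
It also fails if it takes over 72 s, if anything falls off the work surface, if the arm or the gripper's body presses on something with over 40 N, if the wrist force passes 120 N, or if a joint passes its speed limit or range.

## Working session

There is one attempt and no reset: what is moved stays moved. The work goes in short steps, Python scripts to look and compute and a shell command to move; the robot and the scene stay as the last step left them, time stands still between calls to the robot, and variables do not carry over. Pictures are saved under pics/ and viewed, at most 10 in all, crops included, and the job is handed in when it is done.

```bash
mkdir -p pics; ls
cat > h.py <<'E'
import numpy as np, cv2, json
from plant import r, cams
from scipy.spatial.transform import Rotation as R
def snap(n,f):
    s0=r.get_state(); s=cams.snapshot(n); cv2.imwrite(f'pics/{f}.png',s['img'][:,:,::-1])
    K=np.array(s['camera_matrix']);D=np.array(s['D'])
    if n=='wrist':
        T=np.eye(4);T[:3,:3]=R.from_quat(s0['eef_rot']).as_matrix();T[:3,3]=s0['tool_pos']
        C=T@np.array(s['tool_from_camera'])
    else: C=np.linalg.inv(np.array(s['camera_from_world']))
    np.savez(f'pics/{f}.npz',K=K,D=D,C=C); return s
def ray(f,uv):
    d=np.load(f'pics/{f}.npz'); p=cv2.undistortPoints(np.array([[uv]],float),d['K'],d['D'])[0,0]
    v=d['C'][:3,:3]@np.array([p[0],-p[1],-1]); return d['C'][:3,3],v
def atz(f,uv,z):
    o,v=ray(f,uv); return o+v*(z-o[2])/v[2]
def tri(obs):
    A=np.zeros((3,3));b=np.zeros(3)
    for f,uv in obs:
        o,v=ray(f,uv);v=v/np.linalg.norm(v);P=np.eye(3)-np.outer(v,v);A+=P;b+=P@o
    x=np.linalg.solve(A,b); return x
def proj(f,X):
    d=np.load(f'pics/{f}.npz');C=np.linalg.inv(d['C']);p=C[:3,:3]@np.array(X)+C[:3,3]
    q,_=cv2.projectPoints(np.array([[p[0],-p[1],-p[2]]]),np.zeros(3),np.zeros(3),d['K'],d['D']);return q[0,0]
E
python3 - <<'E'
from h import *
print(r.get_state()['eef_rot'],r.pinch_z)
for n in('scene','side'):
    s=snap(n,n+'0'); print(np.load(f'pics/{n}0.npz')['C'].round(2).tolist())
a=cv2.imread('pics/scene0.png');b=cv2.imread('pics/side0.png')
E
```

```text
pics
[ 9.91567138e-01  1.29590833e-01 -1.83746001e-04 -8.90200527e-04] 0.0187
[[-0.36, -0.65, 0.67, 1.13], [0.93, -0.26, 0.26, 0.2], [0.01, 0.72, 0.7, 0.73], [0.0, 0.0, 0.0, 1.0]]
[[-0.96, 0.16, -0.21, 0.33], [-0.27, -0.58, 0.77, 0.71], [-0.0, 0.8, 0.61, 0.7], [0.0, 0.0, 0.0, 1.0]]
```

View pics/scene0.png

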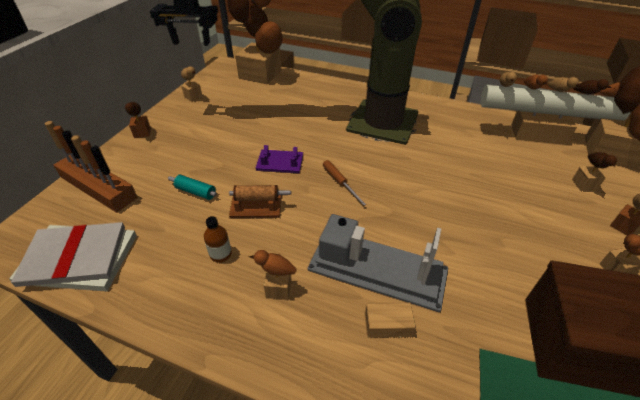

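View pics/side0.png

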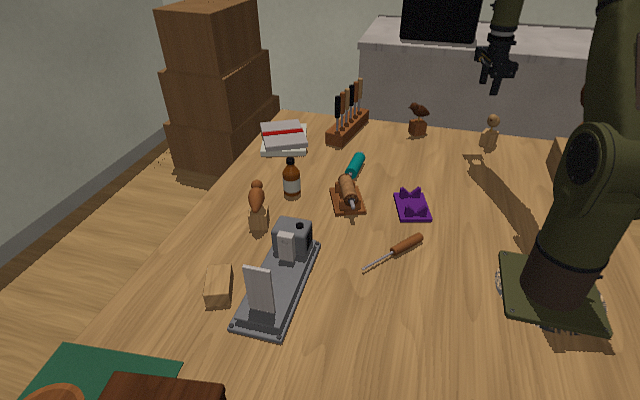

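Scene: the drum sits in the brown cradle at (258,195) with the long pin pointing right. The rig runs from (340,240), motor, to (433,255), open cup. In the side view the drum is at (348,190) and the rig spans (295,240) to (260,290). I'll enlarge both.

Run:
```python
import cv2
a=cv2.imread('pics/scene0.png')[175:315,220:460];cv2.imwrite('pics/c1.png',cv2.resize(a,(792,462),interpolation=cv2.INTER_CUBIC))
b=cv2.imread('pics/side0.png')[165:345,220:380];cv2.imwrite('pics/c2.png',cv2.resize(b,(528,594),interpolation=cv2.INTER_CUBIC))
```

```text
(no output)
```

View pics/c1.png

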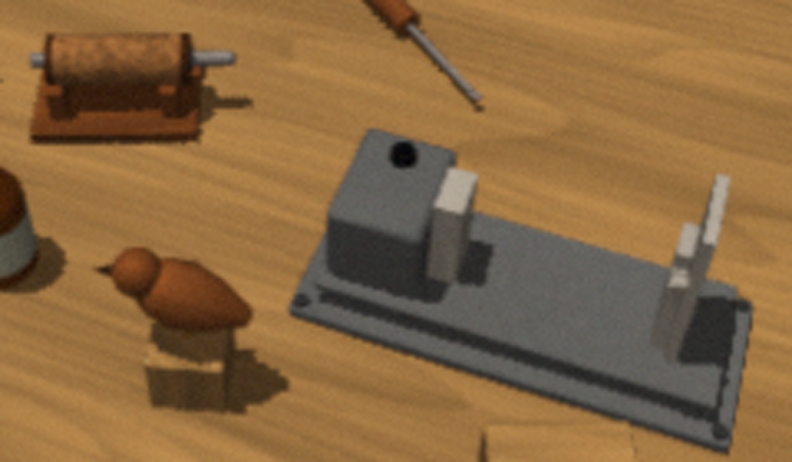

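View pics/c2.png

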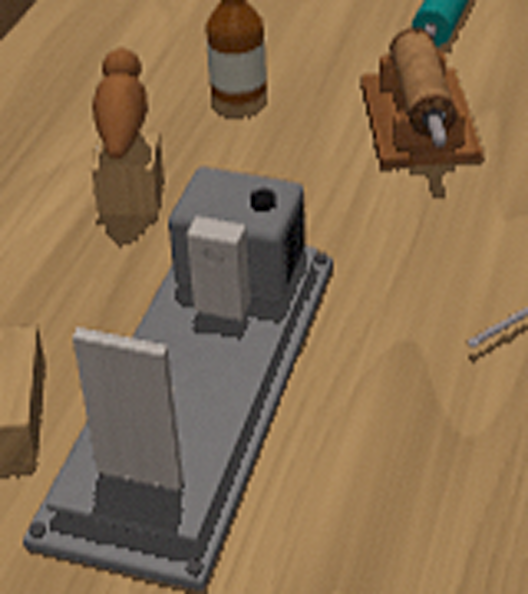

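Crop 1 shows the drum tips at (33,61) and (234,58), and the base corners at (292,312), (727,450) and (748,312). Crop 2 shows the base corners at (27,545), (205,583) and (330,262), the plate top edge at (77,332)–(166,347), and the sprung tip at (438,140).

Run:
```python
from h import *
S=lambda u,v:('scene0',(220+u/3.3-.35,175+v/3.3-.35)); D=lambda u,v:('side0',(220+u/3.3-.35,165+v/3.3-.35))
p=lambda n,x:print(n,(x*1000).round(1))
p('fix',atz(*S(33,61),.048));p('spr',atz(*S(234,58),.048));p('sprtri',tri([S(234,58),D(438,142)]));p('sprD',atz(*D(438,142),.048))
for z in(0,.01):
  print(z)
  for q in(S(292,312),S(727,450),S(748,312),D(27,545),D(205,583),D(330,262)):p(q[0],atz(*q,z))
p('near corner',tri([S(727,450),D(27,545)]));p('c2',tri([S(750,312),D(205,583)]))
for q in(D(77,332),D(166,347)):p('plate@151',atz(*q,.151))
p('plateS',atz(*S(722,175),.151))
p('drum ends',atz(*S(47,60),.048));p('d2',atz(*S(190,58),.048))
print(np.rad2deg(R.from_quat(r.get_state()['eef_rot']).as_euler('ZYX')))
```

```text
fix [ 544.5 -268.2   48. ]
spr [ 483.5 -123.9   48. ]
sprtri [ 486.3 -122.6   51.1]
sprD [ 487. -127.   48.]
0
scene0 [656.7  -4.1   0. ]
scene0 [653.4 294.1   0. ]
scene0 [540.5 291.4   0. ]
side0 [659.  287.6   0. ]
side0 [541.5 283.2   0. ]
side0 [547.4 -13.7   0. ]
0.01
scene0 [663.2  -1.3  10. ]
scene0 [659.9 292.9  10. ]
scene0 [548.6 290.2  10. ]
side0 [654.3 293.6  10. ]
side0 [538.5 289.2  10. ]
side0 [544.3  -3.4  10. ]
near corner [656.6 292.4   6.2]
c2 [541.4 289.6   5. ]
plate@151 [626.5 238.9 151. ]
plate@151 [572.2 236.1 151. ]
plateS [565.7 243.6 151. ]
drum ends [ 539.5 -258.6   48. ]
d2 [ 496.2 -155.9   48. ]
[ 1.48868415e+01  4.32757527e-03 -1.79909068e+02]
```

```bash
python3 -m pendant '[[-1,[0,0,0],[0,0,-9.5]],[-1,[0,0,0],[0,0,-9.5]],[-1,[0,0,0],[0,0,-9.5]],[-1,[0,0,0],[0,0,-9.5]],[-1,[0,0,0],[0,0,-9.5]],[-1,[0,0,0],[0,0,-9.5]],[-1,[0,0,0],[0,0,-9.5]],[-1,[0,0,0],[0,0,-9.5]]]'
python3 -m pendant '[[-1,[45,40,0],[0,0,0]],[-1,[45,40,0],[0,0,0]],[-1,[45,40,0],[0,0,0]],[-1,[45,40,0],[0,0,0]],[-1,[45,40,0],[0,0,0]],[-1,[45,40,0],[0,0,0]],[-1,[45,40,0],[0,0,0]],[-1,[0,0,0],[0,0,0]]]'
python3 - <<'E'
from h import *
s=cams.snapshot('wrist');print(np.array(s['tool_from_camera']).round(3).tolist())
st=r.get_state();print(st['tool_pos'],np.rad2deg(R.from_quat(st['eef_rot']).as_euler('ZYX')),np.round(st['q'],2),st['contact_force'],st['clock'])
S=lambda u,v:('scene0',(220+u/3.3-.35,175+v/3.3-.35)); D=lambda u,v:('side0',(220+u/3.3-.35,165+v/3.3-.35))
print('bird',atz(*S(195,365),.04),atz(*D(125,150),.05),'oil',atz('scene0',(219,255),0),atz('side0',(292,196),0),atz(*D(235,5),.12))
E
```

```text
clock: 1.1
tool_pos: [0.1603, -0.6037, 0.2382]
eef_rot: [0.7, 0.714, 0.0, -0.001]
contact_force: [0.4, 0.5, -0.5]
opening: 0.997
finger_force: 0.0
clock: 2.1
tool_pos: [0.4397, -0.2792, 0.2391]
eef_rot: [0.698, 0.716, 0.002, 0.0]
contact_force: [-0.5, -0.2, -0.0]
opening: 1.0
finger_force: 0.0
[[-0.001, 0.953, 0.305, 0.08], [1.0, 0.001, 0.0, 0.0], [0.0, 0.305, -0.953, -0.146], [0.0, 0.0, 0.0, 1.0]]
[ 0.43710743 -0.28242605  0.23869953] [ 9.12058392e+01 -4.00888540e-02  1.79977400e+02] [ 0.82  0.59 -0.54  1.87  0.42  0.8   0.08] [-0.36045018 -0.70152885  0.34694942] 2.15
bird [ 0.74257877 -0.03457935  0.04      ] [ 0.73012011 -0.04577625  0.05      ] oil [ 0.69712748 -0.21518779  0.        ] [ 0.68752339 -0.19660266  0.        ] [ 0.67710668 -0.17551133  0.12      ]
```

```bash
python3 -m pendant '[[-1,[36,27,0],[0,0,0]],[-1,[36,27,0],[0,0,0]],[-1,[36,27,0],[0,0,0]],[-1,[0,0,0],[0,0,0]],[-1,[0,0,0],[0,0,0]]]'
python3 -c "
from h import *
snap('wrist','w1');print(r.get_state()['tool_pos'])"
python3 -m pendant '[[-1,[60,14,-10],[0,0,0]],[-1,[60,14,-10],[0,0,0]],[-1,[60,14,-10],[0,0,0]],[-1,[60,14,-10],[0,0,0]],[-1,[60,14,-10],[0,0,0]],[-1,[55,11,-10],[0,0,0]],[-1,[0,0,0],[0,0,0]],[-1,[0,0,0],[0,0,0]]]'
python3 -c "
from h import *
snap('wrist','w2');print(r.get_state()['tool_pos'])
a=cv2.imread('pics/w1.png')[:,120:520];b=cv2.imread('pics/w2.png')[:,120:520]
cv2.imwrite('pics/w12.png',np.hstack([a,b]))"
```

```text
clock: 2.78
tool_pos: [0.5136, -0.1778, 0.2382]
eef_rot: [0.703, 0.712, -0.001, -0.0]
contact_force: [0.3, -0.6, 0.2]
opening: 1.001
finger_force: 0.0
[ 0.51341517 -0.17811315  0.23824595]
clock: 3.82
tool_pos: [0.5907, 0.1779, 0.2981]
eef_rot: [0.703, 0.712, -0.001, 0.001]
contact_force: [-0.7, -0.2, -1.3]
opening: 1.001
finger_force: 0.0
[0.59074002 0.17719811 0.29809701]
```

View pics/w12.png

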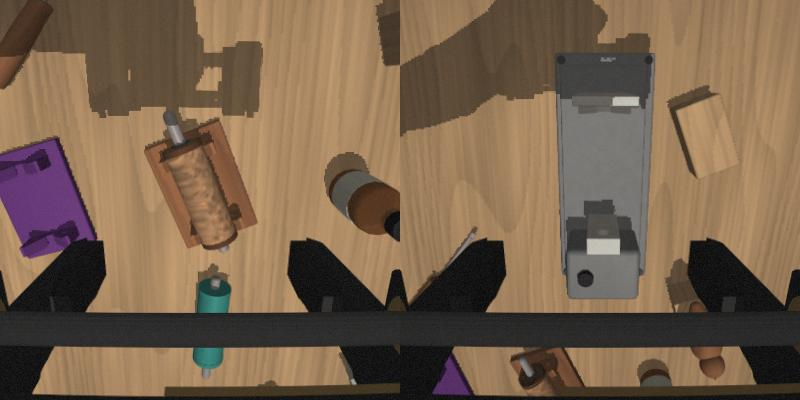

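Left half (w1): sprung tip at (169,112), fixed tip at (225,250). Right half (w2): rig base top corners at (555,53) and (655,53), plate around (605,100), round-cup block at (603,235). I'll enlarge them.

```bash
python3 -c "
from h import *
b=cv2.imread('pics/w2.png')[45:305,270:380];b=cv2.resize(cv2.rotate(b,cv2.ROTATE_90_CLOCKWISE),None,fx=3,fy=3,interpolation=cv2.INTER_CUBIC)
a=cv2.imread('pics/w1.png')[100:260,270:360];a=cv2.resize(cv2.rotate(a,cv2.ROTATE_90_CLOCKWISE),None,fx=3,fy=3,interpolation=cv2.INTER_CUBIC)
c=np.zeros((600,780,3),np.uint8);c[:330]=b;c[330:,:480]=a;cv2.imwrite('pics/z.png',c)"
```

```text
(no output)
```

View pics/z.png

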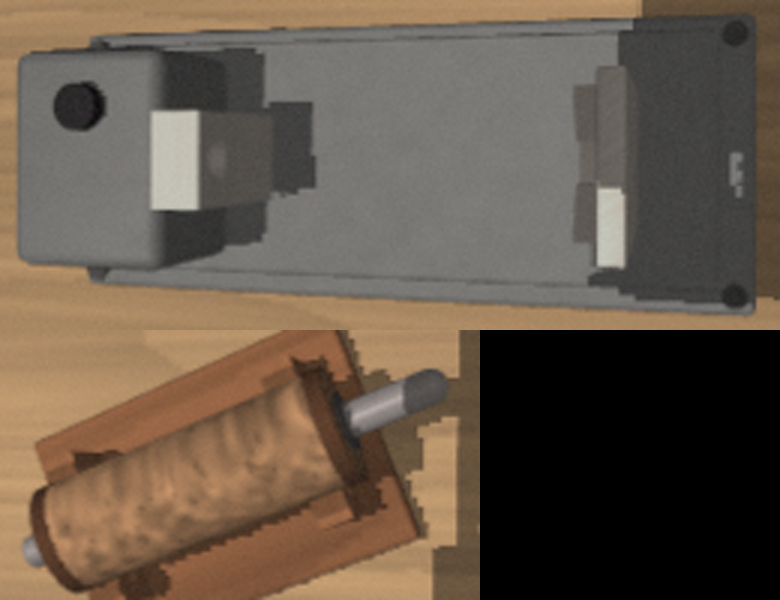

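Rotated crop (image right = world +y). Plate top: X 597–626, Y 67–268. Block top: X 151–198, Y 110–210. The bore is visible at (217,162). Base corners: (755,15), (755,315), (92,37), (93,283). Drum: sprung tip at (447,381), fixed tip at (25,552).

Run:
```python
from h import *
W=lambda X,Y:('w2',(270+Y/3-.3,304.3-X/3)); V=lambda X,Y:('w1',(270+(Y-330)/3-.3,259.3-X/3))
S=lambda u,v:('scene0',(220+u/3.3-.35,175+v/3.3-.35)); D=lambda u,v:('side0',(220+u/3.3-.35,165+v/3.3-.35))
p=lambda n,x:print(n,(x*1000).round(1))
for q in((755,15),(755,315),(92,37),(93,283)):p('base@6',atz(*W(*q),.006))
for q in((597,67),(597,268),(626,67),(626,268)):p('plate@151',atz(*W(*q),.151))
for q in((151,110),(198,110),(198,210),(151,210)):p('block@102',atz(*W(*q),.102))
p('bore@85',atz(*W(217,162),.085))
p('plate back edge tri',tri([W(626,67),D(166,347)]));p('',tri([W(626,268),D(77,332)]))
p('block tri -x front',tri([W(198,110),D(243,223)]));
p('blockface S',tri([W(198,210),S(467,213)]))
p('spr',atz(*V(447,381),.048));p('fix',atz(*V(25,552),.048))
p('sprtri',tri([V(447,381),S(234,58),D(438,142)]))
p('drumL',atz(*V(60,540),.048));p('drumR',atz(*V(335,435),.048))
```

```text
base@6 [539.3 293.1   6. ]
base@6 [659.2 294.6   6. ]
base@6 [542.6  -7.5   6. ]
base@6 [662.4  -5.6   6. ]
plate@151 [569.7 240.4 151. ]
plate@151 [625.6 241.1 151. ]
plate@151 [569.7 248.2 151. ]
plate@151 [625.2 248.9 151. ]
block@102 [580.7  76.2 102. ]
block@102 [580.6  95.5 102. ]
block@102 [617.3  95.9 102. ]
block@102 [617.9  76.6 102. ]
bore@85 [600.   95.6  85. ]
plate back edge tri [568.7 247.5 162.8]
 [622.5 248.5 161.5]
block tri -x front [577.2 105.1 130.6]
blockface S [616.9 100.1 109.5]
spr [ 484.1 -122.4   48. ]
fix [ 544.3 -271.8   48. ]
sprtri [ 485.5 -122.5   51.1]
drumL [ 539.5 -257.9   48. ]
drumR [ 501.5 -158.5   48. ]
```

```bash
python3 -m pendant '[[-1,[-54.8,-10.9,20],[0,0,0]],[-1,[-54.8,-10.9,20],[0,0,0]],[-1,[-54.8,-10.9,20],[0,0,0]],[-1,[-54.8,-10.9,20],[0,0,0]],[-1,[-54.8,-10.9,20],[0,0,0]],[-1,[-54.8,-10.9,20],[0,0,0]],[-1,[-54.8,-11,20],[0,0,-10.6]],[-1,[0,0,0],[0,0,-10.6]]]'
python3 -m pendant '[[-1,[0,0,20],[0,0,0]],[-1,[0,0,0],[0,0,0]],[-1,[0,0,0],[0,0,0]]]'
python3 - <<'E'
from h import *
st=r.get_state();M=R.from_quat(st['eef_rot']);t=np.array(st['tool_pos']);print(t,M.as_euler('ZYX',True))
print('need tool shift mm',M.inv().apply(np.array([.519,-.2075,.030])-t)*1000)
E
```

```text
clock: 4.88
tool_pos: [0.5148, -0.2133, 0.1563]
eef_rot: [0.562, 0.827, -0.004, -0.002]
contact_force: [-0.3, 0.5, 1.0]
opening: 0.996
finger_force: 0.0
clock: 5.25
tool_pos: [0.5195, -0.2051, 0.1391]
eef_rot: [0.559, 0.829, -0.0, 0.0]
contact_force: [0.5, 0.2, 0.3]
opening: 0.999
finger_force: 0.0
[ 0.51953676 -0.20512729  0.13912462] [ 1.11990321e+02  3.67770895e-02 -1.79976119e+02]
need tool shift mm [ -1.92905715  -1.3406838  109.12645158]
```

```bash
python3 -m pendant '[[-1,[-2,-1.3,40],[0,0,0]],[-1,[0,0,40],[0,0,0]],[-1,[0,0,29],[0,0,0]],[-1,[0,0,0],[0,0,0]],[-1,[0,0,0],[0,0,0]]]'
python3 -m pendant '[[0,[0,0,0],[0,0,0]],[0.2,[0,0,0],[0,0,0]],[1,[0,0,0],[0,0,0]],[1,[0,0,0],[0,0,0]],[1,[0,0,0],[0,0,0]],[1,[0,0,0],[0,0,0]]]' 25
```

```text
clock: 5.88
tool_pos: [0.5205, -0.2066, 0.0311]
eef_rot: [0.559, 0.829, 0.0, 0.001]
contact_force: [0.5, 0.9, 0.1]
opening: 1.001
finger_force: 0.0
clock: 6.62
tool_pos: [0.5183, -0.2069, 0.0296]
eef_rot: [0.559, 0.829, -0.001, -0.001]
contact_force: [-2.5, -1.5, 2.7]
opening: 0.44
finger_force: 24.9
```

```bash
python3 -m pendant '[[1,[0,0,-15],[0,0,0]],[1,[0,0,-35],[0,0,0]],[1,[0,0,-40],[0,0,0]],[1,[0,0,-10],[0,0,0]],[1,[0,0,0],[0,0,10.6]],[1,[0,0,0],[0,0,10.6]],[1,[0,0,0],[0,0,0]],[1,[0,0,0],[0,0,0]]]' 50
python3 - <<'E'
from h import *
s=r.get_state();M=R.from_quat(s['eef_rot']);t=np.array(s['tool_pos']);print(t,M.as_euler('ZYX',True),s['moment'])
for n in('scene','side'):snap(n,n+'1')
a=cv2.imread('pics/scene1.png')[130:230,200:330];b=cv2.imread('pics/side1.png')[110:210,300:430]
cv2.imwrite('pics/l.png',np.vstack([cv2.resize(x,None,fx=3,fy=3,interpolation=cv2.INTER_CUBIC) for x in(a,b)]))
print('to pre',M.inv().apply(np.array([.5987,.135,.116])-t)*1000)
E
```

```text
clock: 7.62
tool_pos: [0.5193, -0.2062, 0.1293]
eef_rot: [0.7, 0.714, -0.0, -0.0]
contact_force: [-0.5, -0.6, -2.1]
opening: 0.432
finger_force: 50.0
[ 0.51933408 -0.20619254  0.12927228] [ 9.10777799e+01 -1.36704515e-02 -1.79957593e+02] [-0.02547833 -0.09327419 -0.02307415]
to pre [339.63615144  85.77946455  13.28983344]
```

View pics/l.png

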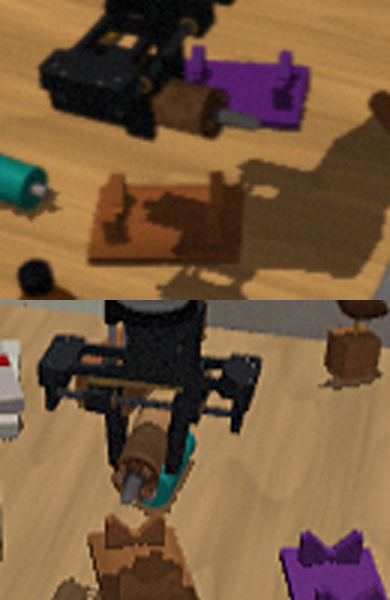

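```bash
python3 -m pendant '[[1,[48,12,0],[0,0,0]],[1,[48,12,0],[0,0,0]],[1,[48,12,0],[0,0,0]],[1,[48,12,0],[0,0,0]],[1,[48,12,0],[0,0,0]],[1,[48,12,4],[0,0,0]],[1,[47,12,4],[0,0,0]],[1,[0,0,0],[0,0,0]]]'
python3 -m pendant '[[1,[0,0,0],[0,0,0]],[1,[0,0,0],[0,0,0]]]'
python3 - <<'E'
from h import *
p=tri([('scene1',(286.4,171.4)),('side1',(343.3,175))]);print('spr held (exp .518,-.115,.148)',p)
s=r.get_state();print(s['tool_pos'],s['eef_rot'],s['contact_force'])
for n in('scene','side'):snap(n,n+'2')
a=cv2.imread('pics/scene2.png')[185:305,300:460];b=cv2.imread('pics/side2.png')[150:350,220:340]
c=np.zeros((600,790,3),np.uint8);c[:320,:427]=cv2.resize(a,(427,320),interpolation=cv2.INTER_CUBIC);c[:,430:790]=cv2.resize(b,(360,600),interpolation=cv2.INTER_CUBIC)
cv2.imwrite('pics/m.png',c)
E
```

```text
clock: 8.72
tool_pos: [0.5983, 0.1369, 0.1216]
eef_rot: [0.698, 0.716, 0.002, -0.002]
contact_force: [0.3, 0.4, -2.2]
opening: 0.431
finger_force: 50.0
clock: 8.98
tool_pos: [0.5983, 0.1275, 0.1215]
eef_rot: [0.702, 0.712, -0.001, 0.0]
contact_force: [1.1, -1.0, -3.6]
opening: 0.431
finger_force: 50.0
spr held (exp .518,-.115,.148) [ 0.51525632 -0.11698067  0.15063739]
[0.59825695 0.12753628 0.12146264] [ 7.02329805e-01  7.11851040e-01 -8.92211880e-04  3.82430644e-04] [ 1.13271702 -0.99473084 -3.55714651]
```

View pics/m.png

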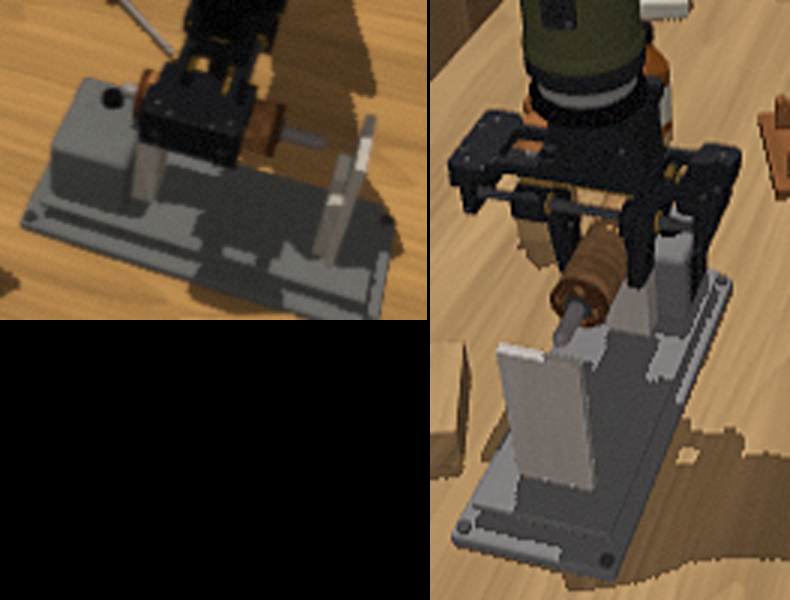

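The drum is level and lined up: its sprung pin is just short of the plate (left crop, tip at (325,143), plate at (362,150)). Now I'll move towards the plate.

```bash
cat > st.py <<'E'
from h import *
a=[]
for i in range(3):
    s=r.get_state();a.append(np.r_[s['tool_pos'],s['contact_force'],s['moment'],R.from_quat(s['eef_rot']).as_euler('ZYX',True)])
m=np.mean(a,0);print('pos',(m[:3]*1000).round(1),'F',m[3:6].round(2),'M',m[6:9].round(3),'eul',m[9:].round(2),s['clock'])
E
python3 st.py
python3 -m pendant '[[1,[5,0,0],[0,0,0]],[1,[5,0,0],[0,0,0]],[1,[5,0,0],[0,0,0]],[1,[0,0,0],[0,0,0]],[1,[0,0,0],[0,0,0]]]' >/dev/null; python3 st.py
python3 -m pendant '[[1,[2,0,0],[0,0,0]],[1,[2,0,0],[0,0,0]],[1,[2,0,0],[0,0,0]],[1,[2,0,0],[0,0,0]],[1,[2,0,0],[0,0,0]],[1,[0,0,0],[0,0,0]],[1,[0,0,0],[0,0,0]]]'>/dev/null; python3 st.py
```

```text
pos [598.4 128.1 121.7] F [-0.67 -0.07 -2.83] M [-0.03  -0.102 -0.008] eul [ 9.0770e+01  6.0000e-02 -1.7999e+02] 9.075
pos [598.1 144.8 121.6] F [ 0.25 -0.46 -2.5 ] M [-0.091 -0.04  -0.066] eul [ 9.089e+01  2.000e-02 -1.800e+02] 9.7
pos [598.  154.3 121.6] F [-0.01 -4.01 -2.58] M [-0.876 -0.058 -0.035] eul [ 9.0860e+01  5.0000e-02 -1.7998e+02] 10.575
```

```bash
python3 -m pendant '[[1,[2,0,0],[0,0,0]],[1,[2,0,0],[0,0,0]],[1,[2,0,0],[0,0,0]],[1,[2,0,0],[0,0,0]],[1,[2,0,0],[0,0,0]],[1,[0,0,0],[0,0,0]],[1,[0,0,0],[0,0,0]]]'>/dev/null; python3 st.py
python3 -m pendant '[[1,[2,0,0],[0,0,0]],[1,[2,0,0],[0,0,0]],[1,[2,0,0],[0,0,0]],[1,[2,0,0],[0,0,0]],[1,[0.5,0,0],[0,0,0]],[1,[0,0,0],[0,0,0]],[1,[0,0,0],[0,0,0]]]'>/dev/null; python3 st.py
```

```text
pos [597.7 162.5 121.4] F [ 0.09 -6.71 -2.69] M [-1.511 -0.155 -0.006] eul [  90.81    0.2  -179.94] 11.45
pos [597.5 169.1 121.1] F [ 0.72 -9.74 -3.23] M [-2.018 -0.117 -0.054] eul [  90.75    0.36 -179.89] 12.325
```

```bash
python3 -m pendant '[[1,[2,0,0],[0,0.2,0]],[1,[1.7,0,0],[0,0.2,0]],[1,[0,0,0],[0,0,0]],[1,[0,0,0],[0,0,0]]]'>/dev/null; python3 st.py
python3 -m pendant '[[1,[0,0,4],[0,0,0]],[1,[0,0,4],[0,0,0]],[1,[0,0,4],[0,0,0]],[1,[0,0,4],[0,0,0]],[1,[0,0,4],[0,0,0]],[1,[0,0,0],[0,0,0]],[1,[0,0,0],[0,0,0]]]'>/dev/null; python3 st.py
```

```text
pos [597.4 172.  120.9] F [  0.47 -11.36  -2.33] M [-2.229 -0.146  0.044] eul [ 9.0720e+01  3.0000e-02 -1.7987e+02] 12.825
pos [597.4 173.  101.2] F [ -0.47 -10.27  -1.08] M [-1.871  0.009  0.025] eul [ 9.0740e+01 -5.0000e-02 -1.7989e+02] 13.7
```

```bash
D='0'; for k in 1 2; do python3 -m pendant '[[1,[0,0,1.5],[0,0,0]],[1,[0,0,1.5],[0,0,0]],[1,[0,0,1.5],[0,0,0]],[1,[0,0,1.5],[0,0,0]],[1,[0,0,0],[0,0,0]],[1,[0,0,0],[0,0,0]]]'>/dev/null; python3 st.py; done
```

```text
pos [597.3 173.4  95.2] F [-0.61 -9.32 -1.31] M [-1.672 -0.024  0.008] eul [ 9.0760e+01 -8.0000e-02 -1.7989e+02] 14.45
pos [597.2 174.1  89.1] F [ 0.08 -8.67 -2.4 ] M [-1.529 -0.026  0.017] eul [ 9.0780e+01 -1.3000e-01 -1.7989e+02] 15.2
```

```bash
python3 -m pendant '[[1,[0,0,1],[0,0,0]],[1,[0,0,1],[0,0,0]],[1,[0,0,1],[0,0,0]],[1,[0,0,1],[0,0,0]],[1,[0,0,0],[0,0,0]],[1,[0,0,0],[0,0,0]]]'>/dev/null; python3 st.py
```

```text
pos [597.3 174.6  85.2] F [ 0.07 -8.72 -3.99] M [-1.434 -0.073  0.027] eul [ 9.079e+01 -1.700e-01 -1.799e+02] 15.95
```

```bash
python3 - <<'E'
from h import *
for n in('scene','side','wrist'):snap(n,n+'3')
a=cv2.imread('pics/scene3.png')[200:300,310:450];b=cv2.imread('pics/side3.png')[190:330,225:325];w=cv2.imread('pics/wrist3.png')[0:400,160:480]
c=np.zeros((600,800,3),np.uint8);rs=lambda x,s:cv2.resize(x,s,interpolation=cv2.INTER_CUBIC)
c[:300,:420]=rs(a,(420,300));c[300:,:214]=rs(b,(214,300));c[:475,420:800]=rs(w,(380,475))
cv2.imwrite('pics/n.png',c)
E
python3 st.py
```

```text
pos [597.4 174.5  85.2] F [-0.23 -8.07 -3.64] M [-1.411 -0.086 -0.038] eul [ 9.0780e+01 -1.7000e-01 -1.7991e+02] 16.1
```

View pics/n.png

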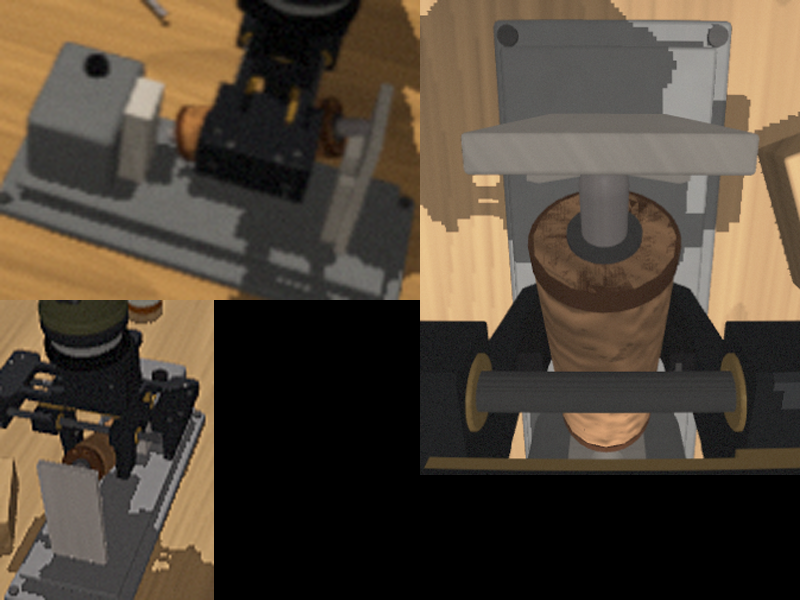

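The wrist crop shows that the drum has pitched up in the grip. The +y end face at (605,245) is seen far too open, so the friction on the plate turned it. I'll work out the angle before backing off.

```bash
cat > pit.py <<'E'
from h import *
from plant import cams
T=np.array(cams.snapshot('wrist')['tool_from_camera'])
def circ(f,th,s,y0=.055,rad=.020):
    d=np.load(f'pics/{f}.npz');a=np.linspace(0,2*np.pi,181)
    P=np.c_[np.full(181,y0+s),rad*np.cos(a),rad*np.sin(a)]   # tool: x along drum, z down
    th=np.deg2rad(th);Ry=np.array([[np.cos(th),0,np.sin(th)],[0,1,0],[-np.sin(th),0,np.cos(th)]]) # +th: +x end up (tool z down)
    P=P@Ry.T+[0,0,-.0187]; C=np.linalg.inv(T);p=P@C[:3,:3].T+C[:3,3]
    q,_=cv2.projectPoints(p*[1,-1,-1],np.zeros(3),np.zeros(3),d['K'],d['D']);return q[:,0]
E
python3 - <<'E'
from pit import *
z=lambda X,Y:(160+(X-420)/1.1875,Y/1.1875)
print('obs L',z(529,245),'R',z(681,240),'top',z(605,191),'bot~',z(605,290),'far',z(600,452))
for th in(0,10,15,20,25,30):
    c=circ('wrist3',th,0);e=circ('wrist3',th,0,-.055);print(th,c.min(0).round(),c.max(0).round(),'far rows',e[:,1].min().round(),e[:,1].max().round())
E
```

```text
obs L (251.78947368421052, 206.31578947368422) R (379.7894736842105, 202.10526315789474) top (315.7894736842105, 160.8421052631579) bot~ (315.7894736842105, 244.21052631578948) far (311.57894736842104, 380.63157894736844)
0 [263. 144.] [369. 165.] far rows 349.0 416.0
10 [259. 142.] [373. 186.] far rows 331.0 401.0
15 [257. 142.] [375. 200.] far rows 322.0 393.0
20 [254. 144.] [377. 215.] far rows 312.0 384.0
25 [252. 147.] [379. 231.] far rows 303.0 376.0
30 [250. 152.] [381. 249.] far rows 294.0 367.0
```

```bash
python3 -m pendant '[[1,[-2,0,0],[0,-8.3,0]],[1,[-2,0,0],[0,-8.3,0]],[1,[-2,0,0],[0,-8.3,0]],[1,[-4.2,0,-9.1],[0,0,0]],[1,[-4.2,0,-9.1],[0,0,0]],[1,[-4.2,0,-9.1],[0,0,0]],[1,[-4.2,0,-9.1],[0,0,0]],[1,[-4.2,0,-9.1],[0,0,0]]]' 60; python3 st.py
python3 -m pendant '[[1,[-13.5,0,-3],[0,0,0]],[1,[-18,0,8.5],[0,0,0]],[1,[-18,0,8.5],[0,0,0]],[1,[0,0,0],[0,0,0]],[1,[0,0,0],[0,0,0]]]'>/dev/null; python3 st.py
python3 - <<'E'
from pit import *
snap('wrist','wrist4');w=cv2.imread('pics/wrist4.png')[60:400,160:480];cv2.imwrite('pics/o.png',cv2.resize(w,None,fx=1.7,fy=1.7,interpolation=cv2.INTER_CUBIC))
E
```

```text
clock: 17.15
tool_pos: [0.5976, 0.1741, 0.1369]
eef_rot: [0.685, 0.697, -0.147, 0.15]
contact_force: [0.3, 0.1, -3.2]
opening: 0.414
finger_force: 59.6
pos [597.6 174.1 136.9] F [ 0.27  0.08 -3.15] M [ 0.586 -0.016 -0.008] eul [ 91.    24.24 179.98] 17.15
pos [598.4 120.7 144.1] F [-0.18  1.12 -2.67] M [ 0.643 -0.128  0.006] eul [  90.89   24.44 -179.98] 17.775
```

Run:
```python
from pit import *
for f in('wrist3','wrist4'):
    h=cv2.cvtColor(cv2.imread(f'pics/{f}.png'),cv2.COLOR_BGR2HSV)
    m=((h[...,1]>70)&(h[...,0]<25)&(h[...,2]<140)).astype(np.uint8);m[:,:235]=0;m[:,400:]=0;m[:110]=0;m[290:]=0
    m=cv2.morphologyEx(m,cv2.MORPH_OPEN,np.ones((5,5)));n,l,s,_=cv2.connectedComponentsWithStats(m)
    print(f,s[1:][s[1:,4]>800])
    k=m.astype(bool);print([(y,np.where(k[y])[0][[0,-1]].tolist()) for y in range(140,285,12) if k[y].any()])
s=r.get_state();M=R.from_quat(s['eef_rot']);g=np.array(s['tool_pos'])+M.apply([0,0,-.0187]);print('grasp pt',g)
```

```text
wrist3 [[  251   162   129   128 11062]]
[(164, [286, 346]), (176, [265, 365]), (188, [255, 375]), (200, [251, 379]), (212, [252, 378]), (224, [255, 375]), (236, [258, 372]), (248, [260, 371]), (260, [262, 369]), (272, [265, 366]), (284, [267, 364])]
wrist4 [[ 248  188  137  102 7790]]
[(188, [342, 346]), (200, [268, 364]), (212, [257, 374]), (224, [251, 380]), (236, [248, 383]), (248, [248, 384]), (260, [250, 382]), (272, [255, 377]), (284, [261, 372])]
grasp pt [0.59831042 0.12933764 0.16118125]
```

Run:
```python
from pit import *
from scipy.optimize import least_squares
def f(p,fr):
    c=circ(fr,*p);i,j=c[:,0].argmin(),c[:,0].argmax();return np.array([c[j,0]-c[i,0],c[:,1].min(),(c[i,1]+c[j,1])/2])
for fr,o in(('wrist3',(129,161,205)),('wrist4',(137,195,245))):
    q=least_squares(lambda p:f(p,fr)-o,[25,-.005],diff_step=1e-2,x_scale=[10,.01]);print(fr,q.x,q.fun)
```

```text
wrist3 [ 2.95234128e+01 -3.78807342e-03] [-2.31814355 -2.72894589  1.79470101]
wrist4 [ 4.63729516e+01 -7.15608536e-03] [-4.41524545 -7.67476274  5.77614669]
```

```bash
cat > plan.py <<'E'
from h import *
import sys
# usage: plan.py gx gy gz yaw lean : shift (current tool axes, mm) for grasp point; turn rotvec deg to reach target orientation
gx,gy,gz,yaw,lean=map(float,sys.argv[1:6])
s=r.get_state();M=R.from_quat(s['eef_rot']);t=np.array(s['tool_pos']);g=np.array([0,0,-.0187])
Mt=R.from_euler('ZYX',[yaw,lean,180],True)
tt=np.array([gx,gy,gz])/1000-Mt.apply(g)
print('shift',(M.inv().apply(tt-t)*1000).round(1),'turn(tool)',np.rad2deg((M.inv()*Mt).as_rotvec()).round(2),'| now grasp',((t+M.apply(g))*1000).round(1),'clk',s['clock'])
E
python3 plan.py 516.5 -200.5 130 112 34
```

```text
shift [-288.4  -83.6  163.8] turn(tool) [-10.29  -9.44 -18.38] | now grasp [598.3 129.2 161.2] clk 17.975
```

```bash
python3 -m pendant '[[1,[-48,-14,27.3],[0,0,0]],[1,[-48,-14,27.3],[0,0,0]],[1,[-48,-14,27.3],[0,0,0]],[1,[-48,-14,27.3],[0,0,0]],[1,[-48,-14,27.3],[0,0,0]],[1,[-48,-14,27.3],[0,0,0]],[1,[0,0,0],[-3.4,-3.1,-6.1]],[1,[0,0,0],[-3.4,-3.1,-6.1]]]' >/dev/null
python3 -m pendant '[[1,[0,0,0],[-3.4,-3.1,-6.1]],[1,[0,0,0],[0,0,0]],[1,[0,0,0],[0,0,0]]]'; python3 plan.py 516.5 -200.5 60 112 34
```

```text
clock: 19.35
tool_pos: [0.5221, -0.2162, 0.1157]
eef_rot: [0.578, 0.767, -0.164, 0.225]
contact_force: [-0.6, -0.2, -3.4]
opening: 0.417
finger_force: 59.6
shift [43.4 -0.5 56.9] turn(tool) [-2.82 -1.63 -5.19] | now grasp [ 519.2 -206.6  131.5] clk 19.35
```

```bash
python3 -m pendant '[[1,[0,0,0],[-2.8,-1.6,-5.2]],[1,[0,0,0],[0,0,0]],[1,[0,0,0],[0,0,0]]]' >/dev/null; python3 plan.py 516.5 -200.5 75 112 34
python3 - <<'E'
from h import *
for n in('scene','side'):snap(n,n+'5')
a=cv2.imread('pics/scene5.png')[130:230,200:330];b=cv2.imread('pics/side5.png')[110:210,300:430]
cv2.imwrite('pics/l5.png',np.vstack([cv2.resize(x,None,fx=3,fy=3,interpolation=cv2.INTER_CUBIC) for x in(a,b)]))
E
```

```text
shift [37.1  1.4 43. ] turn(tool) [-0.12 -0.01 -0.09] | now grasp [ 517.7 -207.2  131.4] clk 19.725
```

View pics/l5.png

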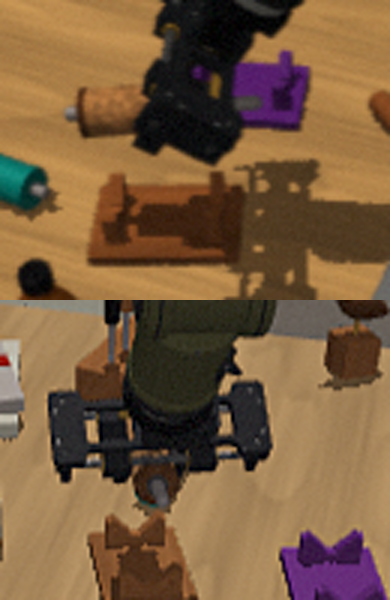

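The scene crop shows the drum nearly level now: fixed tip at (70,113), sprung tip at (255,103), above the cradle.

Run:
```python
from h import *
a=atz('scene5',(223.0,167.4),.131);b=atz('scene5',(284.7,164.0),.131);print(a,b,np.linalg.norm(b-a))
d=np.array([-.374,.9275,0])
# fit centre & pitch along known yaw: fixed=c-69*u, spr=c+91*u
from scipy.optimize import least_squares
def f(p):
    u=np.array([*(d[:2]*np.cos(p[2])),np.sin(p[2])]);c=np.array([p[0],p[1],.1314])
    return np.r_[proj('scene5',c-.069*u)-(223,167.4),proj('scene5',c+.091*u)-(284.7,164)]
q=least_squares(f,[.518,-.21,0],x_scale=[.01,.01,.1]);print(q.x,np.rad2deg(q.x[2]),q.fun)
```

```text
[ 0.54265989 -0.27315594  0.131     ] [ 0.47549414 -0.13927922  0.131     ] 0.14978055156857217
[ 0.51426938 -0.2164757   0.07650026] 4.383141806902585 [-1.61396128  0.19563967  1.59748648 -0.50135815]
```

```bash
python3 -m pendant '[[1,[18.5,0.7,21.5],[0,0,0]],[1,[18.6,0.7,21.5],[0,0,0]],[1,[0,0,0],[0,0,0]],[1,[0,0,0],[0,0,0]]]' >/dev/null; python3 plan.py 516.5 -200.5 53 112 34; python3 st.py
python3 -m pendant '[[1,[4,0,6],[0,0,0]],[1,[4,0,6],[0,0,0]],[1,[4,0,6],[0,0,0]],[1,[0,0,0],[0,0,0]]]' 20 >/dev/null; python3 plan.py 516.5 -200.5 48 112 34; python3 st.py
```

```text
shift [12.9  0.4 18.6] turn(tool) [-0.09  0.09  0.06] | now grasp [ 516.3 -200.8   75.6] clk 20.325
pos [ 520.2 -210.6   60.1] F [ 0.3   0.63 -2.38] M [ 0.729  0.175 -0.015] eul [ 112.08   34.09 -179.87] 20.325
shift [2.1 0.7 4. ] turn(tool) [-0.11 -0.03  0.14] | now grasp [ 515.8 -200.3   52.5] clk 20.825
pos [ 519.6 -210.    37. ] F [ 0.37  0.71 -1.85] M [ 0.77   0.191 -0.032] eul [ 112.17   33.97 -179.8 ] 20.825
```

```bash
python3 -m pendant '[[1,[1,0.4,1.6],[0,0,0]],[1,[1,0.3,1.6],[0,0,0]],[1,[0.3,0,0.6],[0,0,0]],[1,[0,0,0],[0,0,0]]]' 6 >/dev/null; python3 plan.py 516.5 -200.5 48 112 34; python3 st.py
python3 -m pendant '[[-1,[0,0,0],[0,0,0]],[-1,[0,0,0],[0,0,0]],[-1,[0,0,0],[0,0,0]],[-1,[0,0,0],[0,0,0]],[-1,[0,0,-30],[0,0,0]],[-1,[0,0,-50],[0,0,0]],[-1,[0,0,-50],[0,0,0]],[-1,[0,0,-20],[0,0,0]]]'
python3 plan.py 519 -207 250 112 0
```

```text
shift [ 0.4 -0.3  0.7] turn(tool) [-0.07  0.02  0.11] | now grasp [ 516.8 -200.3   48.8] clk 21.325
pos [ 520.7 -210.    33.3] F [-0.78  0.33 -1.37] M [ 0.661  0.156 -0.008] eul [ 112.13   34.02 -179.86] 21.325
clock: 22.32
tool_pos: [0.4895, -0.1303, 0.1592]
eef_rot: [0.534, 0.794, -0.163, 0.243]
contact_force: [-0.1, 0.4, 0.7]
opening: 1.0
finger_force: 0.0
shift [-108.4   -1.6  -13.9] turn(tool) [ 0.07 33.98  0.16] | now grasp [ 485.6 -120.6  174.7] clk 22.325
```

```bash
python3 -m pendant '[[-1,[0,0,-20],[0,8.5,0]],[-1,[0,0,-20],[0,8.5,0]],[-1,[0,0,-20],[0,8.5,0]],[-1,[0,0,-20],[0,8.5,0]],[-1,[0,0,0],[0,0,0]]]'>/dev/null
python3 plan.py 519 -207 250 112 0
python3 - <<'E'
from h import *
snap('scene','scene6');snap('side','side6')
def m(f0,f1,box,n):
    x0,y0,x1,y1=box;g=lambda f:cv2.resize(cv2.cvtColor(cv2.imread(f'pics/{f}.png'),cv2.COLOR_BGR2GRAY),None,fx=8,fy=8,interpolation=cv2.INTER_CUBIC)
    a=g(f0)[y0*8:y1*8,x0*8:x1*8];b=g(f1)[(y0-8)*8:(y1+8)*8,(x0-8)*8:(x1+8)*8]
    q=cv2.matchTemplate(b,a,cv2.TM_CCOEFF_NORMED);_,v,_,l=cv2.minMaxLoc(q);print(n,np.array(l)/8-8,round(v,3))
m('scene0','scene6',(225,186,237,202),'fixed');m('scene0','scene6',(276,184,297,200),'spr');m('scene0','scene6',(231,202,284,218),'cradle');m('scene0','scene6',(228,183,297,203),'all')
m('side0','side6',(338,172,362,212),'side all')
E
```

```text
shift [-95.5   8.5 -10.2] turn(tool) [-1.49 14.64 -1.57] | now grasp [ 477.9 -121.3  215.6] clk 22.95
fixed [0.125 0.   ] 0.993
spr [0.125 0.   ] 0.996
cradle [0. 0.] 0.991
all [0.125 0.   ] 0.992
side all [0. 0.] 0.985
```

```bash
python3 -m pendant '[[-1,[-48,4.2,-5],[0,0,0]],[-1,[-47.5,4.3,-5],[0,0,0]],[-1,[0,0,0],[-0.7,7.3,-0.8]],[-1,[0,0,0],[-0.7,7.3,-0.8]],[-1,[0,0,0],[0,0,0]],[-1,[0,0,0],[0,0,0]]]'>/dev/null
python3 plan.py 518.8 -207.2 100 112 0
```

```text
shift [ -6.3  -1.7 147. ] turn(tool) [-0.52  0.02  0.79] | now grasp [ 519.3 -200.1  247. ] clk 23.8
```

```bash
python3 -m pendant '[[-1,[-2.1,-0.6,49],[-0.5,0,0.8]],[-1,[-2.1,-0.6,49],[0,0,0]],[-1,[-2.1,-0.5,49],[0,0,0]],[-1,[0,0,0],[0,0,0]],[-1,[0,0,0],[0,0,0]]]'>/dev/null
python3 plan.py 518.8 -207.2 48.5 112 0
```

```text
shift [ 1.2 -2.5 54.2] turn(tool) [ 0.22  0.04 -0.06] | now grasp [ 521.3 -207.5  102.7] clk 24.425
```

```bash
python3 -m pendant '[[-1,[1.2,-2.5,27],[0.2,0,0]],[-1,[0,0,27],[0,0,0]],[-1,[0,0,0],[0,0,0]],[0,[0,0,0],[0,0,0]],[1,[0,0,0],[0,0,0]],[1,[0,0,0],[0,0,0]],[1,[0,0,0],[0,0,0]],[1,[0,0,0],[0,0,0]]]' 30
python3 -m pendant '[[1,[0,0,0],[0,0,0]],[1,[0,0,0],[0,0,0]]]' 60 >/dev/null
python3 plan.py 518.8 -207.2 48.5 112 0
cat > msk.py <<'E'
from pit import *
import sys
f=sys.argv[1];snap('wrist',f)
h=cv2.cvtColor(cv2.imread(f'pics/{f}.png'),cv2.COLOR_BGR2HSV)
m=((h[...,1]>70)&(h[...,0]<25)&(h[...,2]<140)).astype(np.uint8);m[:,:235]=0;m[:,400:]=0;m[:90]=0;m[290:]=0
m=cv2.morphologyEx(m,cv2.MORPH_OPEN,np.ones((5,5)));k=m.astype(bool)
print([(y,*np.where(k[y])[0][[0,-1]].tolist()) for y in range(100,285,8) if k[y].any()])
g=cv2.cvtColor(cv2.imread(f'pics/{f}.png'),cv2.COLOR_BGR2GRAY);print('col316 gray',g[96:220:3,312:321].mean(1).astype(int).tolist())
E
python3 msk.py ref
```

```text
clock: 25.42
tool_pos: [0.5184, -0.2086, 0.0287]
eef_rot: [0.561, 0.828, 0.001, 0.0]
contact_force: [6.3, 2.8, 1.1]
opening: 0.459
finger_force: 2.7
shift [ 1.1  0.4 -1. ] turn(tool) [ 0.1  -0.01 -0.19] | now grasp [ 518.9 -208.4   47.5] clk 25.675
[(100, 235, 399), (108, 235, 396), (116, 235, 399), (124, 235, 399), (132, 235, 399), (140, 235, 399), (148, 235, 399), (156, 235, 399), (164, 235, 399), (172, 235, 399), (180, 235, 399), (188, 235, 399), (196, 235, 399), (204, 235, 399), (212, 235, 399), (220, 235, 399), (228, 235, 399), (236, 235, 399), (244, 235, 399), (252, 235, 399), (260, 267, 364), (268, 268, 364), (276, 268, 364), (284, 269, 363)]
col316 gray [107, 108, 107, 107, 107, 107, 107, 107, 107, 108, 107, 108, 107, 107, 107, 107, 96, 56, 58, 74, 72, 52, 54, 54, 54, 53, 54, 85, 95, 93, 95, 97, 97, 98, 100, 101, 99, 95, 95, 97, 96, 94]
```

```bash
python3 -m pendant '[[1,[0,0,-15],[0,0,0]],[1,[0,0,-35],[0,0,0]],[1,[0,0,-50],[0,0,0]],[1,[0,0,-10],[0,0,0]],[1,[0,0,0],[0,0,10.6]],[1,[0,0,0],[0,0,10.6]],[1,[0,0,0],[0,0,0]],[1,[0,0,0],[0,0,0]]]' 60
python3 msk.py ref2; python3 plan.py 598.7 120 180 90.7 12; python3 plan.py 598.7 120 180 90.7 0
```

```text
clock: 26.78
tool_pos: [0.5167, -0.2089, 0.138]
eef_rot: [0.703, 0.712, -0.001, -0.001]
contact_force: [-0.3, 0.2, -2.0]
opening: 0.431
finger_force: 59.9
[(100, 236, 399), (108, 236, 399), (116, 237, 399), (124, 235, 399), (132, 235, 399), (140, 235, 399), (148, 236, 399), (156, 239, 399), (164, 253, 368), (172, 262, 367), (180, 263, 367), (188, 263, 367), (196, 264, 366), (204, 264, 366), (212, 265, 369), (220, 265, 372), (228, 266, 373), (236, 266, 365), (244, 266, 365), (252, 267, 364), (260, 267, 364), (268, 268, 364), (276, 269, 363), (284, 269, 363)]
col316 gray [100, 101, 101, 101, 102, 101, 102, 101, 102, 101, 101, 101, 102, 100, 101, 101, 90, 53, 56, 61, 61, 48, 51, 49, 50, 51, 50, 82, 88, 90, 90, 91, 90, 92, 95, 96, 93, 90, 89, 91, 90, 88]
shift [324.   85.4 -23.5] turn(tool) [ -0.13 -12.04  -0.02] | now grasp [ 517.2 -208.9  156.9] clk 26.875
shift [327.9  85.4 -23.1] turn(tool) [-0.12 -0.04 -0.03] | now grasp [ 517.2 -208.9  156.9] clk 26.875
```

```bash
python3 -m pendant '[[1,[57.3,14.2,1],[0,0,0]],[1,[57.3,14.2,1],[0,0,0]],[1,[57.3,14.2,1],[0,0,0]],[1,[57.3,14.2,1],[0,0,0]],[1,[57.3,14.2,1],[0,0,0]],[1,[57.3,14.2,1],[0,-6,0]],[1,[0,0,0],[0,-6,0]],[1,[0,0,0],[0,0,0]]]'>/dev/null
python3 -m pendant '[[1,[0,0,0],[0,0,0]],[1,[0,0,0],[0,0,0]]]'>/dev/null
python3 plan.py 598.7 149 143 90.7 12;python3 st.py; python3 msk.py w7
```

```text
shift [14.1 -0.8  5.3] turn(tool) [-0.15  0.01 -0.36] | now grasp [599.6 136.3 151.1] clk 28.125
pos [599.6 132.4 132.8] F [-0.98  0.03 -2.04] M [ 0.23  -0.124  0.02 ] eul [  90.33   12.01 -179.93] 28.125
[(148, 262, 368), (156, 261, 368), (164, 261, 367), (172, 262, 366), (180, 263, 366), (188, 263, 366), (196, 264, 366), (204, 264, 366), (212, 265, 361), (220, 265, 365), (228, 266, 365), (236, 266, 364), (244, 266, 365), (252, 267, 365), (260, 267, 364), (268, 268, 364), (276, 268, 364), (284, 269, 363)]
col316 gray [94, 93, 93, 94, 93, 92, 93, 92, 94, 94, 94, 93, 94, 94, 93, 94, 86, 47, 51, 61, 64, 45, 46, 46, 48, 48, 47, 68, 82, 81, 82, 84, 84, 86, 88, 87, 86, 84, 83, 83, 83, 81]
```

```bash
python3 -m pendant '[[1,[7,-0.4,2.6],[0,0,-0.4]],[1,[7,-0.4,2.6],[0,0,0]],[1,[0,0,0],[0,0,0]],[1,[0,0,0],[0,0,0]]]'>/dev/null; python3 st.py
python3 -m pendant '[[1,[1.05,0,4.9],[0,0,0]],[1,[1.05,0,4.9],[0,0,0]],[1,[1.05,0,4.9],[0,0,0]],[1,[1.05,0,4.9],[0,0,0]],[1,[0,0,0],[0,0,0]],[1,[0,0,0],[0,0,0]]]'>/dev/null; python3 plan.py 598.7 149 108 90.7 12;python3 st.py
python3 -m pendant '[[1,[0.4,0,1.95],[0,0,0]],[1,[0.4,0,1.95],[0,0,0]],[1,[0.4,0,1.95],[0,0,0]],[1,[0,0,0],[0,0,0]],[1,[0,0,0],[0,0,0]]]'>/dev/null; python3 st.py
```

```text
pos [598.2 147.5 124.5] F [ 0.   -3.44 -1.81] M [-0.346  0.019 -0.046] eul [  90.98   12.07 -179.81] 28.725
shift [ 0.1  0.6 15. ] turn(tool) [-0.12  0.01  0.29] | now grasp [598.2 152.1 122.7] clk 29.475
pos [598.2 148.2 104.4] F [ 0.12 -3.39 -2.12] M [-0.536 -0.093 -0.066] eul [  91.     12.01 -179.82] 29.475
pos [598.5 148.4  98.6] F [ 0.24 -3.66 -1.64] M [-0.455 -0.165 -0.009] eul [  90.98   11.98 -179.87] 30.1
```

```bash
python3 -m pendant '[[1,[0.2,0,1],[0,0,0.15]],[1,[0.2,0,1],[0,0,0.15]],[1,[0.2,0,1],[0,0,0]],[1,[0.2,0,1],[0,0,0]],[1,[0,0,0],[0,0,0]],[1,[0,0,0],[0,0,0]]]'>/dev/null; python3 st.py
python3 -m pendant '[[1,[0.2,0,1],[0,0,0]],[1,[0.2,0,1],[0,0,0]],[1,[0.2,0,1],[0,0,0]],[1,[0,0,0],[0,0,0]],[1,[0,0,0],[0,0,0]]]'>/dev/null; python3 st.py
```

```text
pos [598.5 148.5  94.6] F [ 0.51 -1.97  0.87] M [-0.471 -0.16  -0.004] eul [  90.69   11.97 -179.94] 30.85
pos [598.7 148.5  92. ] F [-0.87 -2.58  5.47] M [-0.818  0.006 -0.012] eul [  90.68   11.96 -179.97] 31.475
```

```bash
python3 -m pendant '[[1,[-0.6,0,-3],[0,0,0]],[1,[-0.4,0,-2],[0,0,0]],[1,[0,0,0],[0,0,0]],[1,[0,0,0],[0,0,0]]]'>/dev/null; python3 st.py; python3 msk.py w8
```

```text
pos [598.  148.   96.2] F [ 0.52 -2.75 -4.4 ] M [-0.638 -0.137 -0.01 ] eul [  90.69   12.01 -179.86] 31.975
[(148, 262, 367), (156, 262, 367), (164, 263, 367), (172, 263, 366), (180, 264, 366), (188, 264, 366), (196, 265, 365), (204, 265, 365), (212, 265, 362), (220, 266, 364), (228, 266, 364), (236, 267, 364), (244, 267, 364), (252, 267, 364), (260, 267, 364), (268, 268, 363), (276, 268, 363), (284, 269, 363)]
col316 gray [98, 98, 98, 97, 98, 98, 98, 97, 98, 98, 98, 97, 97, 97, 98, 98, 45, 54, 50, 36, 48, 48, 48, 48, 48, 48, 87, 84, 84, 86, 86, 88, 88, 90, 91, 88, 86, 86, 87, 86, 84, 83]
```

```bash
python3 -m pendant '[[1,[2,0,-0.4],[0,0,0]],[1,[2,0,-0.4],[0,0,0]],[1,[2,0,-0.4],[0,0,0]],[1,[2,0,-0.4],[0,0,0]],[1,[2,0,-0.4],[0,0,0]],[1,[2,0,-0.4],[0,0,0]],[1,[2,0,-0.4],[0,0,0]],[1,[0,0,0],[0,0,0]]]'>/dev/null; python3 st.py; python3 msk.py w9|tail -1
python3 -m pendant '[[1,[0.2,0,1],[0,0,0]],[1,[0.2,0,1],[0,0,0]],[1,[0.2,0,1],[0,0,0]],[1,[0.2,0,1],[0,0,0]],[1,[0,0,0],[0,0,0]],[1,[0,0,0],[0,0,0]]]'>/dev/null; python3 st.py; python3 msk.py w10|tail -1
```

```text
pos [597.7 159.8  96.3] F [-0.77 -8.74 -4.57] M [-1.571 -0.048  0.033] eul [  90.62   12.25 -179.81] 33.075
col316 gray [104, 104, 104, 103, 104, 104, 121, 120, 118, 118, 119, 117, 116, 117, 117, 116, 116, 97, 65, 47, 47, 47, 48, 47, 47, 87, 83, 84, 85, 86, 85, 88, 89, 89, 87, 85, 85, 86, 85, 83, 82, 83]
pos [598.1 160.1  92.8] F [-0.34 -7.67 -0.09] M [-1.362  0.063  0.069] eul [  90.61   12.19 -179.88] 33.925
col316 gray [104, 103, 103, 104, 103, 104, 104, 104, 117, 122, 120, 120, 118, 118, 118, 118, 116, 117, 116, 115, 80, 47, 47, 46, 47, 47, 75, 85, 85, 84, 86, 86, 87, 91, 91, 88, 85, 85, 85, 85, 83, 81]
```

```bash
for i in 1 2; do python3 -m pendant '[[1,[0.2,0,1],[0,0,0]],[1,[0,0,0],[0,0,0]],[1,[0,0,0],[0,0,0]]]'>/dev/null; python3 st.py;done; python3 msk.py w11|tail -1
```

```text
pos [598.2 160.2  91.9] F [-0.73 -7.52 -0.68] M [-1.25   0.044  0.078] eul [  90.6    12.18 -179.89] 34.4
pos [598.3 160.3  90.9] F [-1.83 -7.57  0.36] M [-1.265  0.189 -0.009] eul [  90.6    12.17 -179.91] 34.775
col316 gray [105, 105, 104, 105, 104, 103, 104, 104, 104, 113, 120, 119, 120, 120, 119, 119, 119, 119, 118, 117, 116, 105, 48, 48, 47, 48, 48, 87, 83, 84, 85, 86, 87, 88, 90, 91, 87, 84, 85, 86, 85, 83]
```

```bash
for i in 1 2; do python3 -m pendant '[[1,[0,-1,0],[0,0,0]],[1,[0,0,0],[0,0,0]],[1,[0,0,0],[0,0,0]]]'>/dev/null; python3 st.py;done; python3 msk.py w12|tail -1
```

```text
pos [598.  160.3  91.2] F [ 0.01 -7.19  0.16] M [-1.308 -0.196 -0.01 ] eul [  90.57   12.15 -179.99] 35.25
pos [597.6 160.3  91.3] F [ 1.61 -7.69 -0.62] M [-1.311 -0.391 -0.057] eul [ 90.54  12.13 179.94] 35.625
col316 gray [104, 104, 105, 104, 105, 105, 104, 105, 104, 118, 122, 120, 120, 119, 119, 119, 118, 118, 117, 116, 117, 90, 47, 48, 46, 48, 56, 85, 85, 84, 84, 85, 87, 89, 90, 87, 86, 84, 85, 86, 85, 83]
```

```bash
for i in 1; do python3 -m pendant '[[1,[0,-1.2,0],[0,0,0]],[1,[0,0,0],[0,0,0]],[1,[0,0,0],[0,0,0]]]'>/dev/null; python3 st.py;done
python3 -m pendant '[[1,[0,1,0],[0,0,0]],[1,[0,1.2,0],[0,0,0]],[1,[0,1,0],[0,0,0]],[1,[0,0,0],[0,0,0]],[1,[0,0,0],[0,0,0]]]'>/dev/null; python3 st.py
python3 -m pendant '[[1,[0,1.2,0],[0,0,0]],[1,[0,0,0],[0,0,0]],[1,[0,0,0],[0,0,0]]]'>/dev/null; python3 st.py
```

```text
pos [597.3 160.3  91.5] F [ 2.94 -8.63  0.42] M [-1.332 -0.668 -0.084] eul [ 90.49  12.11 179.84] 36.1
pos [598.2 160.2  90.9] F [-0.37 -7.64  0.17] M [-1.316  0.012  0.147] eul [  90.6    12.17 -179.9 ] 36.725
pos [599.  160.2  90.7] F [-1.75 -7.98  0.01] M [-1.352  0.206  0.088] eul [  90.62   12.19 -179.84] 37.1
```

```bash
python3 -m pendant '[[1,[2,-1.2,-0.4],[0,0,0]],[1,[2,0,-0.4],[0,0,0]],[1,[2,0,-0.4],[0,0,0]],[1,[2,0,-0.4],[0,0,0]],[1,[2,0,-0.4],[0,0,0]],[1,[0.5,0,0],[0,0,0]],[1,[0,0,0],[0,0,0]],[1,[0,0,0],[0,0,0]]]'>/dev/null; python3 st.py; python3 msk.py w13|tail -1;python3 plan.py 598 171 108 90.7 12
```

```text
pos [598.2 168.3  90.6] F [  0.38 -11.22  -0.63] M [-2.087 -0.078  0.077] eul [  90.51   12.39 -179.86] 38.1
col316 gray [105, 106, 106, 106, 106, 106, 106, 106, 106, 105, 105, 105, 105, 106, 105, 104, 105, 105, 106, 105, 105, 105, 106, 121, 122, 121, 121, 121, 119, 120, 118, 119, 119, 117, 92, 88, 86, 85, 87, 86, 84, 83]
shift [-0.9 -0.1  1.1] turn(tool) [-0.18  0.39 -0.18] | now grasp [598.2 172.2 108.9] clk 38.2
```

```bash
python3 -m pendant '[[1,[1.1,0,2.2],[0,1.6,0]],[1,[0.8,0,2.2],[0,1.6,0]],[1,[0.8,0,2.2],[0,1.6,0]],[1,[0.8,0,2.2],[0,1.6,0]],[1,[0,0,0],[0,0,0]],[1,[0,0,0],[0,0,0]]]'>/dev/null; python3 st.py; python3 msk.py w14|tail -1;python3 plan.py 598 172 90.5 90.7 0
```

```text
pos [598.3 169.8  81.1] F [ -0.18 -11.12  -1.88] M [-2.174 -0.08  -0.016] eul [  90.47    5.99 -179.86] 38.95
col316 gray [102, 103, 103, 103, 103, 103, 104, 103, 103, 103, 101, 103, 103, 105, 124, 124, 125, 125, 124, 124, 124, 123, 123, 123, 123, 121, 87, 88, 86, 87, 87, 87, 89, 90, 93, 91, 88, 87, 88, 88, 85, 85]
shift [ 3.  -0.2  9. ] turn(tool) [-0.15  5.99 -0.22] | now grasp [598.3 171.9  99.7] clk 39.05
```

```bash
python3 -m pendant '[[1,[0.9,0,2.2],[0,1.5,0]],[1,[0.8,0,2.2],[0,1.5,0]],[1,[0.7,0,2.2],[0,1.5,0]],[1,[0.6,0,2.2],[0,1.4,0]],[1,[0,0,0],[0,0,0]],[1,[0,0,0],[0,0,0]]]'>/dev/null; python3 st.py; python3 msk.py w15;python3 plan.py 598 172 90.5 90.7 0
python3 - <<'E'
from h import *
for f in('ref2','w7','w8','w15'):
    g=cv2.cvtColor(cv2.imread(f'pics/{f}.png'),cv2.COLOR_BGR2GRAY);print(f,g[345:400:2,312:321].mean(1).astype(int).tolist())
E
```

```text
pos [598.2 172.3  72. ] F [  0.03 -11.79   1.15] M [-2.235  0.082  0.082] eul [ 9.0460e+01  8.0000e-02 -1.7986e+02] 39.8
[(156, 261, 368), (164, 261, 367), (172, 262, 367), (180, 263, 367), (188, 263, 366), (196, 264, 366), (204, 264, 366), (212, 265, 365), (220, 265, 365), (228, 266, 365), (236, 266, 364), (244, 266, 365), (252, 267, 365), (260, 267, 364), (268, 268, 364), (276, 268, 363), (284, 269, 363)]
col316 gray [104, 103, 103, 103, 128, 131, 132, 133, 132, 131, 131, 131, 131, 130, 130, 130, 130, 117, 55, 49, 39, 45, 50, 51, 51, 51, 52, 65, 92, 89, 92, 93, 92, 94, 96, 97, 96, 93, 89, 92, 92, 90]
shift [-0.4 -0.3  0.2] turn(tool) [-0.14  0.08 -0.22] | now grasp [598.3 172.4  90.7] clk 39.9
ref2 [55, 88, 176, 173, 166, 157, 153, 152, 151, 152, 155, 162, 161, 156, 152, 156, 153, 156, 153, 155, 157, 81, 71, 71, 71, 70, 25, 25]
w7 [53, 78, 159, 157, 150, 141, 136, 136, 136, 137, 138, 145, 145, 140, 137, 139, 136, 140, 139, 140, 140, 74, 65, 65, 65, 64, 25, 23]
w8 [53, 81, 164, 161, 155, 147, 143, 141, 140, 140, 142, 149, 151, 146, 142, 142, 140, 140, 145, 145, 147, 75, 67, 67, 68, 66, 23, 24]
w15 [56, 88, 178, 177, 172, 162, 156, 154, 153, 154, 156, 164, 165, 160, 154, 156, 153, 157, 157, 156, 159, 80, 73, 72, 71, 72, 28, 28]
```

```bash
python3 -m pendant '[[1,[0,0,-0.6],[0,0,-0.2]],[1,[0,0,0],[0,0,0]],[1,[0,0,0],[0,0,0]]]'>/dev/null; python3 st.py
python3 -m pendant '[[1,[-1.5,0,0],[0,0,0]],[1,[-1.5,0,0],[0,0,0]],[1,[0,0,0],[0,0,0]],[1,[0,0,0],[0,0,0]]]'>/dev/null; python3 st.py
python3 -m pendant '[[1,[-1.5,0,0],[0,0,0]],[1,[-1.5,0,0],[0,0,0]],[1,[0,0,0],[0,0,0]],[1,[0,0,0],[0,0,0]]]'>/dev/null; python3 st.py
```

```text
pos [598.4 172.3  72.6] F [ -0.   -12.88  -1.2 ] M [-2.252  0.034  0.087] eul [ 9.0670e+01  9.0000e-02 -1.7988e+02] 40.275
pos [598.5 170.   72.6] F [ -0.17 -11.22  -0.9 ] M [-2.13e+00 -1.00e-03  3.10e-02] eul [ 9.0690e+01  4.0000e-02 -1.7989e+02] 40.775
pos [598.5 167.7  72.6] F [ -0.58 -10.33  -1.39] M [-1.898 -0.005  0.091] eul [ 9.0710e+01 -2.0000e-02 -1.7991e+02] 41.275
```

```bash
for i in 1 2 3; do python3 -m pendant '[[1,[-1.2,0,0],[0,0,0]],[1,[0,0,0],[0,0,0]],[1,[0,0,0],[0,0,0]]]'>/dev/null; python3 st.py; done
```

```text
pos [598.6 166.7  72.6] F [-0.09 -9.79 -0.52] M [-1.86  -0.016  0.059] eul [ 9.0720e+01 -3.0000e-02 -1.7991e+02] 41.65
pos [598.6 165.7  72.7] F [ -0.02 -10.26   0.96] M [-1.768 -0.058  0.067] eul [ 9.0730e+01 -5.0000e-02 -1.7992e+02] 42.025
pos [598.7 164.8  72.7] F [-0.07 -9.12  0.03] M [-1.691 -0.048  0.056] eul [ 9.0740e+01 -7.0000e-02 -1.7993e+02] 42.4
```

```bash
for i in 1 2 3 4; do python3 -m pendant '[[1,[-1.2,0,0],[0,0,0]],[1,[0,0,0],[0,0,0]],[1,[0,0,0],[0,0,0]]]'>/dev/null; python3 st.py; done; python3 msk.py w16 | tail -1
```

```text
pos [598.7 164.5  72.7] F [ 0.16 -6.91 -0.75] M [-1.515 -0.031  0.02 ] eul [ 9.0760e+01 -1.4000e-01 -1.7995e+02] 42.775
pos [598.7 164.3  72.7] F [-0.61 -6.92 -1.96] M [-1.166 -0.005 -0.002] eul [  90.79   -0.22 -179.96] 43.15
pos [598.7 164.2  72.8] F [-0.41 -4.91 -0.44] M [-0.96   0.012 -0.061] eul [  90.84   -0.3  -179.98] 43.525
pos [598.7 164.   72.7] F [ 0.82 -2.93  0.87] M [-0.476 -0.1   -0.077] eul [  90.88   -0.38 -179.99] 43.9
col316 gray [118, 99, 105, 106, 105, 104, 104, 104, 102, 103, 103, 103, 104, 103, 104, 103, 88, 56, 57, 65, 56, 53, 52, 52, 51, 52, 51, 93, 90, 90, 92, 92, 93, 96, 98, 97, 93, 91, 91, 91, 92, 90]
```

```bash
python3 -m pendant '[[1,[1.2,0,0],[0,0,0]],[1,[1.2,0,0],[0,0,0]],[1,[1.2,0,0],[0,0,0]],[1,[1,0,0],[0,0,0]],[1,[0,0,0],[0,0,0]]]'>/dev/null; python3 st.py
for i in 1 2; do python3 -m pendant '[[1,[0,0,0.5],[0,-0.2,0]],[1,[0,0,0],[0,0,0]],[1,[0,0,0],[0,0,0]]]'>/dev/null; python3 st.py; done; python3 msk.py w17 | tail -1
```

```text
pos [598.4 164.3  72.1] F [ 1.44 -8.84  0.56] M [-1.566 -0.285 -0.008] eul [ 9.0740e+01 -5.0000e-02 -1.7988e+02] 44.625
pos [598.3 164.2  71.6] F [ 0.33 -8.35  0.58] M [-1.551 -0.213 -0.045] eul [ 9.0740e+01  1.6000e-01 -1.7988e+02] 45.0
pos [598.3 164.3  71.2] F [ 0.45 -9.56  0.55] M [-1.539 -0.178 -0.015] eul [  90.74    0.35 -179.88] 45.375
col316 gray [129, 128, 129, 114, 102, 104, 102, 102, 102, 102, 103, 104, 103, 102, 103, 102, 104, 46, 56, 52, 42, 41, 50, 51, 50, 51, 51, 51, 92, 89, 89, 92, 92, 94, 95, 96, 96, 93, 91, 90, 92, 91]
```

```bash
for i in 1 2 3 4; do python3 -m pendant '[[1,[-1.2,0,0],[0,0,0]],[1,[0,0,0],[0,0,0]],[1,[0,0,0],[0,0,0]]]'>/dev/null; python3 st.py; done
```

```text
pos [598.3 163.3  71.2] F [ 0.75 -8.51  1.1 ] M [-1.458 -0.185  0.042] eul [  90.74    0.34 -179.88] 45.85
pos [598.3 162.3  71.2] F [ 0.35 -7.97  0.65] M [-1.382 -0.179 -0.074] eul [  90.74    0.32 -179.88] 46.225
pos [598.2 161.3  71. ] F [ 0.58 -8.19 -0.11] M [-1.283 -0.213 -0.019] eul [  90.76    0.3  -179.87] 46.6
pos [598.3 160.4  71.1] F [ 0.48 -7.95 -0.5 ] M [-1.28  -0.181 -0.114] eul [  90.76    0.28 -179.88] 46.975
```

```bash
for i in 1 2 3 4; do python3 -m pendant '[[1,[-1.3,0,0],[0,0,0]],[1,[0,0,0],[0,0,0]],[1,[0,0,0],[0,0,0]]]'>/dev/null; python3 st.py; done; python3 msk.py w18|tail -1
```

```text
pos [598.3 159.4  71.1] F [ 0.02 -6.46  0.2 ] M [-1.133 -0.226 -0.034] eul [  90.77    0.26 -179.88] 47.35
pos [598.2 158.4  71. ] F [ 0.85 -5.94 -1.66] M [-1.066 -0.22  -0.109] eul [  90.78    0.24 -179.88] 47.725
pos [598.2 157.3  71. ] F [ 0.89 -6.35 -0.77] M [-1.002 -0.158 -0.156] eul [  90.78    0.22 -179.88] 48.1
pos [598.2 156.3  71. ] F [ 0.95 -5.48 -1.21] M [-0.955 -0.21  -0.139] eul [  90.8     0.19 -179.88] 48.475
col316 gray [106, 107, 108, 107, 107, 106, 107, 107, 106, 106, 106, 106, 106, 106, 106, 106, 107, 50, 59, 55, 42, 46, 54, 52, 54, 53, 52, 55, 94, 92, 93, 96, 95, 97, 99, 100, 99, 95, 95, 95, 96, 94]
```

```bash
for i in 1 2 3 4; do python3 -m pendant '[[1,[-1,0,0],[0,0,0]],[1,[0,0,0],[0,0,0]],[1,[0,0,0],[0,0,0]]]'>/dev/null; python3 st.py; done
```

```text
pos [598.1 155.7  71. ] F [ 0.36 -4.92 -2.1 ] M [-0.877 -0.209 -0.145] eul [ 9.0810e+01  1.7000e-01 -1.7988e+02] 48.95
pos [598.1 155.2  71. ] F [ 0.44 -6.14 -2.51] M [-0.91  -0.264 -0.187] eul [ 9.0830e+01  1.4000e-01 -1.7988e+02] 49.325
pos [598.1 154.7  71.1] F [ 1.74 -3.87 -4.72] M [-0.757 -0.181 -0.165] eul [ 9.0860e+01  1.0000e-01 -1.7989e+02] 49.7
pos [598.1 154.2  71.2] F [ 0.15 -3.86 -7.56] M [-0.52  -0.171 -0.268] eul [ 9.088e+01  6.000e-02 -1.799e+02] 50.075
```

```bash
python3 -m pendant '[[1,[0,0,0.5],[0,0.2,0]],[1,[0,0,0.4],[0,0.2,0]],[1,[0,0,0],[0,0,0]],[1,[0,0,0],[0,0,0]]]'>/dev/null; python3 st.py
python3 -m pendant '[[1,[0,0,0],[0,0,0]],[1,[0,0,0],[0,0,0]],[1,[0,0,0],[0,0,0]]]' 20 >/dev/null; python3 st.py
python3 -m pendant '[[1,[0,0,0],[0,0,0]],[1,[0,0,0],[0,0,0]],[1,[0,0,0],[0,0,0]]]' 4 >/dev/null; python3 st.py
```

```text
pos [598.5 153.6  70.7] F [-0.2  -5.28 -0.27] M [-0.776 -0.002 -0.059] eul [  90.87   -0.3  -179.94] 50.575
pos [598.2 153.8  70.4] F [-1.47 -3.72 -1.97] M [-0.941  0.074  0.026] eul [  90.88   -0.31 -179.9 ] 50.95
pos [598.4 153.9  70.4] F [ 0.11 -4.2  -2.7 ] M [-0.963  0.     0.038] eul [  90.87   -0.32 -179.93] 51.325
```

```bash
python3 -m pendant '[[0.0,[0,0,0],[0,0,0]],[-0.2,[0,0,0],[0,0,0]],[-1,[0,0,0],[0,0,0]],[-1,[0,0,0],[0,0,0]],[-1,[0,0,0],[0,0,0]],[-1,[0,0,0],[0,0,0]]]' 3; python3 st.py; python3 msk.py w19|tail -1
python3 - <<'E'
from h import *
g=cv2.cvtColor(cv2.imread('pics/w19.png'),cv2.COLOR_BGR2GRAY);print(g[345:400:2,312:321].mean(1).astype(int).tolist())
E
```

```text
clock: 52.08
tool_pos: [0.5984, 0.1539, 0.0705]
eef_rot: [0.702, 0.712, 0.002, -0.002]
contact_force: [-0.1, -0.5, 0.1]
opening: 0.995
finger_force: 0.0
pos [598.4 153.9  70.5] F [-0.14 -0.47  0.08] M [-0.006 -0.072 -0.021] eul [  90.87   -0.33 -179.93] 52.075
col316 gray [99, 101, 99, 100, 100, 100, 100, 100, 100, 99, 100, 100, 100, 100, 100, 99, 100, 61, 55, 54, 68, 51, 50, 50, 50, 50, 49, 49, 89, 86, 86, 89, 89, 91, 92, 94, 93, 90, 88, 87, 89, 88]
[55, 85, 174, 175, 170, 161, 154, 150, 149, 149, 151, 157, 161, 157, 152, 150, 150, 151, 154, 153, 155, 79, 70, 69, 69, 69, 25, 25]
```

```bash
python3 -m pendant '[[-1,[0,0,-20],[0,0,0]],[-1,[0,0,-40],[0,0,0]],[-1,[0,0,-50],[0,0,0]],[-1,[-20,0,-40],[0,0,0]],[-1,[-20,0,0],[0,0,0]],[-1,[0,0,0],[0,0,0]],[-1,[0,0,0],[0,0,0]]]'
python3 - <<'E'
from h import *
s=snap('wrist','w20');g=cv2.cvtColor(s['img'],cv2.COLOR_RGB2GRAY)
# camera axis profiles along spindle line z=.091
for off in(0,):
  L=[]
  for y in range(78,250):
    u,v=proj('w20',[.5984-.0122*(y-155)/1.0*1e0/1000*1000/1000*1.0, y/1000,.091]); L.append(int(cv2.getRectSubPix(g,(5,1),(float(u),float(v))).mean()))
  print([(78+i,L[i]) for i in range(0,30)]);print([(78+i,L[i]) for i in range(115,172)])
E
```

```text
clock: 53.05
tool_pos: [0.5983, 0.1137, 0.2193]
eef_rot: [0.702, 0.713, 0.001, -0.003]
contact_force: [0.3, -0.7, 0.5]
opening: 1.0
finger_force: 0.0
[(78, 202), (79, 201), (80, 201), (81, 201), (82, 201), (83, 200), (84, 201), (85, 201), (86, 200), (87, 200), (88, 199), (89, 201), (90, 202), (91, 195), (92, 159), (93, 98), (94, 73), (95, 68), (96, 67), (97, 68), (98, 68), (99, 70), (100, 88), (101, 126), (102, 139), (103, 141), (104, 144), (105, 144), (106, 139), (107, 131)]
[(193, 69), (194, 70), (195, 71), (196, 72), (197, 72), (198, 70), (199, 69), (200, 70), (201, 69), (202, 67), (203, 67), (204, 68), (205, 62), (206, 41), (207, 39), (208, 36), (209, 39), (210, 39), (211, 39), (212, 40), (213, 54), (214, 74), (215, 78), (216, 78), (217, 77), (218, 77), (219, 78), (220, 78), (221, 78), (222, 79), (223, 79), (224, 79), (225, 78), (226, 78), (227, 79), (228, 79), (229, 78), (230, 77), (231, 78), (232, 78), (233, 77), (234, 78), (235, 78), (236, 77), (237, 78), (238, 77), (239, 75), (240, 73), (241, 67), (242, 67), (243, 68), (244, 68), (245, 67), (246, 66), (247, 68), (248, 67), (249, 66)]
```

```bash
python3 -m pendant '[[1,[0,0,30],[0,0,0]],[1,[1,0,35],[0,0,0]],[1,[1,0,32],[0,0,0]],[1,[0,0,4],[0,0,0]],[1,[0,0,0],[0,0,0]]]' 20; python3 st.py
python3 -m pendant '[[1,[0,0,2],[0,0,0]],[1,[0,0,1.5],[0,0,0]],[1,[0,0,0],[0,0,0]]]'>/dev/null; python3 st.py
python3 -m pendant '[[1,[0,0,1.5],[0,0,0]],[1,[0,0,0],[0,0,0]]]'>/dev/null; python3 st.py
```

```text
clock: 53.72
tool_pos: [0.5991, 0.1164, 0.1194]
eef_rot: [0.701, 0.713, 0.002, -0.003]
contact_force: [0.3, 0.1, -0.4]
opening: 0.459
finger_force: 0.0
pos [599.1 116.4 119.4] F [ 0.27  0.06 -0.36] M [-0.057 -0.064 -0.002] eul [  90.92   -0.34 -179.92] 53.725
pos [599.2 115.7 116.2] F [ 0.83 -0.79  0.27] M [-0.092 -0.052 -0.033] eul [  90.86   -0.33 -179.97] 54.1
pos [598.9 115.6 114.2] F [ 1.01  0.14 -0.11] M [-0.044 -0.061 -0.026] eul [  90.86   -0.32 -179.92] 54.35
```

```bash
for i in 1 2 3 4; do python3 -m pendant '[[1,[0,0,1],[0,0,0]],[1,[0,0,0],[0,0,0]]]'|grep open; python3 st.py;done
```

```text
opening: 0.004
pos [598.9 115.7 113.2] F [ 0.12 -0.42 -0.22] M [-0.067 -0.106 -0.025] eul [  90.87   -0.32 -179.91] 54.6
opening: 0.004
pos [598.9 115.6 112.2] F [ 0.25 -0.52 -0.49] M [-0.11  -0.069 -0.001] eul [  90.87   -0.32 -179.91] 54.85
opening: 0.011
pos [599.  115.7 111.2] F [-0.23 -0.54 -0.39] M [-0.098 -0.108  0.014] eul [  90.87   -0.32 -179.92] 55.1
opening: 0.005
pos [598.9 115.7 110.2] F [ 1.29  0.61 -1.05] M [-0.049 -0.07   0.002] eul [  90.87   -0.32 -179.91] 55.35
```

```bash
for i in 1 2 3; do python3 -m pendant '[[1,[0,0,0.8],[0,0,0]],[1,[0,0,0],[0,0,0]]]'>/dev/null; python3 st.py;done
```

```text
pos [599.  115.7 109.5] F [-0.21 -0.42  0.33] M [-0.073 -0.087 -0.045] eul [  90.86   -0.32 -179.93] 55.6
pos [599.1 115.7 108.8] F [0.1  0.17 1.69] M [-0.112 -0.058 -0.005] eul [  90.87   -0.32 -179.94] 55.85
pos [599.4 115.7 108.5] F [-0.58 -0.84  5.21] M [-0.115  0.075  0.028] eul [  90.86   -0.33 -179.98] 56.1
```

```bash
python3 -m pendant '[[1,[0,0,-6],[0,0,0]],[1,[44,0,0],[0,0,0]],[1,[43,0,0],[0,0,0]],[1,[0,0,0],[0,0,0]],[1,[0,0,0],[0,0,0]]]'>/dev/null; python3 st.py
for i in 1 2 3; do python3 -m pendant '[[1,[0,0,1],[0,0,0]],[1,[0,0,0],[0,0,0]]]'>/dev/null; python3 st.py;done
```

```text
pos [597.6 201.8 114.2] F [-0.09 -0.1  -1.25] M [-0.063 -0.066 -0.033] eul [  90.86   -0.25 -179.9 ] 56.725
pos [597.9 201.1 113.2] F [-0.17  0.01  0.24] M [-0.016 -0.16  -0.026] eul [  90.76   -0.27 -179.91] 56.975
pos [597.7 202.4 112.3] F [0.62 0.53 0.24] M [ 0.011 -0.106 -0.02 ] eul [  90.85   -0.32 -179.91] 57.225
pos [597.6 202.7 111.3] F [0.64 0.25 0.16] M [-0.005 -0.104  0.005] eul [  90.87   -0.32 -179.92] 57.475
```

```bash
for i in 1 2 3 4; do python3 -m pendant '[[1,[0,0,0.7],[0,0,0]],[1,[0,0,0],[0,0,0]]]'>/dev/null; python3 st.py;done
```

```text
pos [597.7 202.7 110.6] F [ 0.01 -0.31 -0.89] M [ 0.017 -0.079  0.014] eul [  90.87   -0.32 -179.92] 57.725
pos [597.7 202.7 109.9] F [ 0.58 -0.41 -0.22] M [-0.038 -0.074 -0.001] eul [  90.87   -0.32 -179.92] 57.975
pos [597.7 202.7 109.3] F [-0.26 -0.19  0.43] M [-0.049 -0.072 -0.004] eul [  90.87   -0.32 -179.94] 58.225
pos [597.9 202.8 109. ] F [-1.16  0.09  4.27] M [-0.111 -0.013  0.016] eul [  90.87   -0.33 -179.96] 58.475
```

```bash
python3 -m pendant '[[1,[0,0,-10],[0,0,0]],[1,[0,0,-40],[0,0,0]],[1,[0,0,-50],[0,0,0]],[1,[0,0,-20],[0,0,0]],[1,[0,0,0],[0,0,0]],[1,[0,0,0],[0,0,0]],[1,[0,0,0],[0,0,0]]]'
python3 -c "
from plant import r
print(r.finish_job())"
```

```text
clock: 59.35
tool_pos: [0.597, 0.2016, 0.227]
eef_rot: [0.702, 0.712, 0.0, -0.003]
contact_force: [-0.0, -0.7, -0.4]
opening: 0.001
finger_force: 0.0
the job is handed in; nothing more can be done
None
```

The drum is fitted in the sander, released, and the job was handed in at about 59 s; no verdict came back, but by my last measurements it is fully home (within about 1 mm) and level (within 0.3°), after one return to the cradle to regrip because it had tilted in the fingers.

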